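# Trial closure of a denture flask in its spring clamp

### The arm

A 7-joint arm with a two-finger parallel gripper is mounted at the origin on a cart in front of the work surface, level with it; the furniture and walls round the work are solid. World frame = base frame: x ahead of the robot, y to its left, z up, the work surface at z = 0. Lengths are in m, angles in rad, forces in N, time in s.
With the tool pointing down it reaches from about 0.35 to 0.9 m from the base axis. Payload 8.1 kg.
Tool frame: the origin (TCP) lies at the very end of the fingers, on their centre line; the grasp point (between the pads) lies arm.hold_point_z behind it (arm.hold_point_z is the distance from the TCP to the grasp point, in m); z points along the fingers, y is the line along which they close (so a half turn about z gives the same grasp; the last joint's range is limited). The gripper opens to 92 mm and grips with 3 to 60 N. Pads are 19 mm wide; open, the fingers measure 130 mm over their backs; the gripper's body (75 mm by 190 mm) begins 47 mm behind the grasp point.
Start: joints at [1.012, 0.434, 0.025, 1.573, -0.012, 1.134, -0.075], TCP at [0.275, -0.561, 0.227] pointing down, gripper open.
Joint ranges: [-2.62, 2.62], [-0.44, 2.09], [-1.27, 1.32], [0.08, 2.57], [-1.32, 4.46], [0.12, 2], [-2.74, 2.74]. Speed limits (rad/s): [2.22, 2.22, 3.01, 3.01, 3.14, 3.14, 3.14].

### API

Orientations are given as a rotation vector (axis times angle).
In Python, from cell import arm, vision, job, cut_out gives the robot as it stands. The module is installed in compiled form; this text tells all that it offers.
- The arm moves only by the tool play_rows, never from a script. Its argument "increments" is text: rows parted by semicolons, each of 5 numbers parted by spaces: the shift along the tool's x, y, z in cm, then the turn about the tool's z in degrees, then the opening, from -1 (shut) to 1 (fully open), so that 0 is half open. A call has 1 to 5 rows; each row shifts and turns the commanded pose from where the row before left it, along the tool's axes as they then stand; what a row does not reach is not made up. A row lasts 1/12 s, in which the tool goes at most 41.7 mm and 7.16 degrees, less where a joint would pass 70% of its speed; a pose out of reach is approached as far as the arm can. A call is refused whole if a number of a shift passes 4.17 or a number of a turn 7.16, either way. A call with a gripper value outside its range is refused whole. The fingers move at their own pace and stop on an object; "grip_force" is the grip in N (left out, the last holds). Time passes only in rows, so rows that do not move let the fingers close. It gives the time, the measured TCP pose, the force, the opening and the grip force at its end, in the units of the state.
- arm.observe(): the state, without advancing time (a new reading comes with each control period).
- vision.get_image(name): name is "side" or "top" or "wrist"; returns a dict with "frame" (420x560x3 uint8, red, green, blue), "z_map" (420x560 float32, m along the optical axis (not along the pixel's ray), 0 where there is no reading), "mtx" (3x3 intrinsics, pixels), "cam_to_world" (4x4, takes a point from camera to world coordinates). Camera axes: x right, y up, looking along -z (the intrinsics and any distortion apply to the point x, -y, -z); pixel columns grow to the right and rows downward; lengths in m; the calibration is good to about 2 mm. A picture is of the moment at which its call begins.
- job.sign_off(): hands the job in; it is judged then, once.
Trained networks look in a picture, given as the dict that the camera call returned (one of the last four; its "shot" number tells which), for a name from the list of things; names that differ only in an ending like _2 or _b are one class to them, and where a whole thing is asked for, a point or a joint stands for the part that bears it (a point fixed in the world has none). Each returns a list of dicts, best first, with "confidence" (0 to 1); they miss things now and then, are a little off and sometimes report something else, mostly with a low value. They report only what shows in the picture. A call takes as long as a camera call.
- cut_out(query, picture): "mask" (420x560 bool, what is visible of it) and "point" ([row, column] in pixels, amid what is visible of it).
The state is a dict: "clock": time; "joints": joint angles; "dq": joint speeds; "joint_efforts": joint torques, N m; "position": TCP position; "ee_rot": TCP orientation; "force": force on the tool from outside, world axes, zero at the start; "ft_torque": the same for the moment, N m; "width": opening from 0.0 (shut) to 1.0 (fully open); "gripper_force": force on a finger pad.
Only numpy, scipy, OpenCV 4.12 (cv2) and the standard library are available. Lean on these libraries where they do the work, as an engineer would, in place of code of your own. Each camera call takes 0.05 s, during which the arm holds its last target. There are 200 camera calls.

### The job

Make a trial closure of the denture flask in its spring clamp. Set the parts in between the corner guides in build order: first the lower half with the cast and trial denture (keep it level), then the open ring, then the lid with its saddle on top; lower each one fully home, do not drop it. Then swing the clamp's bail up from the side and over the lid until its bar snaps into the groove of the saddle, let go, and leave everything else on the bench as it stands.

Things in the scene. Friction and masses are not known exactly. Their poses are not given: they have to be found in the camera images.
- flask_clamp: Steel flask clamp screwed down behind the lathe, fixed. Base 128 x 78 x 8 mm; origin on the bench under its centre, x along the long side, z up. Four smooth corner guides (4 mm sheet, 14 mm legs) rise to z = 85 mm, their lips flare out to 92 mm. Room between them 83 x 63 mm; on the long sides (+y, -y) 55 mm is open between them for the fingers.
- clamp_seat (a point): Centre of the sprung pressure plate's top when unloaded, 22 mm above the clamp's origin, clamp's axes; the lower half's underside comes to lie here. Springs: 12 N preload, 1500 N/m, 7 mm travel; a heavy stack sinks the plate by up to 1 mm, the clamped stack by 1 to 2 mm. On the way from the drainer stand the lathe motor (top at 0.24 m, right spindle at 0.14 m) and the dust box (0.20 m).
- bail_pivot (a point): Middle of the bail's pivot axis, 18 mm above the clamp's origin; the axis runs along the clamp's x.
- bail (a joint): Bail angle, rad: 0 = upright over the clamp's middle, grows as it swings out to the clamp's -y side (stops at -0.15 and 1.05). Stiff pivots (0.08 N m): stays where left. A U of 10 mm round bar, slippery grey sleeve: arms at x = +-55 mm outside the guides, cross bar 110 mm along x, 90.5 mm from the pivot.
- bail_bar (a point): Middle of the bail's cross bar, on its centre line. Over the full stack it meets the saddle's ramp at 0.26 rad; push on sideways against the springs (some 15 N) over the crest at 0.07 rad, then it snaps into the groove near 0. Fingers astride the bar would hit the saddle: push from its -y side with shut fingertips.
- flask_lower: Lower half: plain brass block, rounded corners, 80 (x) x 60 (y) x 32 mm high, filled with plaster; a cast 50 x 38 x 6 mm with a horseshoe trial denture stands up to 15 mm above the rim. Lies flat on the bench near the robot. Origin under its centre, z up; half a turn makes no difference. 0.3 to 0.6 kg.
- lower_rim (a point): Centre of the lower half's rim, 32 mm above its origin; the ring's underside lies here.
- flask_ring: Ring of the flask: brass frame open above and below, 80 (x) x 60 (y) x 28 mm high, wall 7 mm. Stands in either place on the drainer. Origin under its centre, x up the slope, z square off the sheet; half a turn makes no difference. 0.2 to 0.4 kg.
- ring_rim (a point): Centre of the ring's upper rim, 28 mm above its origin; the lid's underside lies here.
- flask_lid: Lid: brass plate 80 (x) x 60 (y) x 10 mm, on it a saddle block along x, 56 long, 46 wide: sides upright from z = 10 to 18 mm (good to grip), then 25 degree ramps up to two round crests at y = +-5.8, z = 25.8 mm, a groove between. In either place on the drainer. Origin under its centre, x up the slope; half a turn makes no difference. 0.17 to 0.35 kg.
- lid_saddle (a point): Where the bail bar's centre line lies when it rests in the saddle's groove: above the lid's centre, 28 mm over its origin.
- drainer: Sloping steel draining rack, fixed, 214 mm wide (y). Its sheet rises away from the robot (to its +x) at 38 degrees (0.663 rad); a 10 mm lip at the low edge holds two parts side by side 110 mm apart (y = +-55 mm), tilted like the sheet. Origin on the bench under the sheet's centre, x level toward the high side, z up.
- jar_vaseline: Low white jar with blue lid, 46 mm wide, 40 mm high; bystander.
- felt_cone: White felt cone, 29 mm wide, 48 mm high; bystander.
- stone_cast: Blue-white stone cast of a jaw, 60 x 71 x 41 mm; bystander.
- bottle_separator: Small pink bottle, 42 mm wide, 105 mm high; bystander.
- liquid_bottle: White bottle with ribbed cap, 48 mm wide, 180 mm high; bystander.
- wax_carver: Wax carver, 179 mm long, lying on the bench; bystander.
- caliper: Steel caliper, 150 mm long, lying on the bench; bystander.
- bottle_drops: Small brown dropper bottle, 29 mm wide, 78 mm high; bystander.

How it is judged:
By the outcome, as a careful person would: the job done as asked, in the order asked, and still so for the second after the job is handed in, with the robot touching nothing.
It also fails if it takes over 72 s, if anything falls off the work surface, if the arm or the gripper's body presses on something with over 40 N, if the wrist force passes 120 N, or if a joint passes its speed limit or range.

## Working session

There is one attempt and no reset: what is moved stays moved. The work goes in short steps, Python scripts to look and compute and a tool call to move; the robot and the scene stay as the last step left them, time stands still between calls to the robot, and variables do not carry over. Pictures are saved under pics/ and viewed, at most 10 in all, crops included, and the job is handed in when it is done.

Besides the shell and the picture viewer there is one more tool, called after "Emit:" by a JSON object that holds its "fn" and its "kwargs". play_rows: Moves the arm, as the interface text tells. Its arguments: {"type":"object","properties":{"increments":{"type":"string"},"grip_force":{"type":"number"}},"required":["increments"]}

```bash
mkdir -p pics; cat > h.py <<'E'
import numpy as np, cv2
from cell import arm, vision, job, cut_out
def cloud(p):
    z=p["z_map"];K=p["mtx"];v,u=np.indices(z.shape)
    c=np.stack([(u-K[0,2])/K[0,0]*z,-(v-K[1,2])/K[1,1]*z,-z],-1)
    T=p["cam_to_world"];w=c@T[:3,:3].T+T[:3,3];w[z<=0]=np.nan
    return w
def save(p,n): cv2.imwrite("pics/"+n+".png",p["frame"][:,:,::-1])
E
python3 - <<'E'
from h import *
s=arm.observe();print({k:np.round(v,3) for k,v in s.items()},arm.hold_point_z)
for n in("top","side"):
    p=vision.get_image(n);save(p,n+"0");w=cloud(p);np.savez(n+"0.npz",w=w)
    print(n,np.round(p["cam_to_world"],2).tolist(),p["mtx"][0,0])
    for q in("flask_clamp","flask_lower","flask_ring","flask_lid","bail","drainer"):
        for r in cut_out(q,p)[:2]:
            m=r["mask"];x=w[m];print(q,round(r["confidence"],2),np.round(r["point"]),m.sum(),np.round(np.nanmedian(x,0),3),np.round(np.nanpercentile(x,2,axis=0),3),np.round(np.nanpercentile(x,98,axis=0),3))
E
```

```text
{'clock': np.float64(0.0), 'joints': array([ 1.012,  0.435,  0.025,  1.574, -0.012,  1.134, -0.075]), 'dq': array([ 0.002,  0.   , -0.   , -0.001, -0.   ,  0.   , -0.   ]), 'joint_efforts': array([-1.0000e-03, -6.6786e+01,  9.8500e-01, -3.1447e+01, -6.1000e-02,
        4.3000e-02,  0.0000e+00]), 'position': array([ 0.275, -0.561,  0.226]), 'ee_rot': array([-3.059e+00, -7.090e-01,  1.000e-03]), 'force': array([0.108, 0.469, 0.619]), 'ft_torque': array([-0.036, -0.009,  0.001]), 'gripper_force': np.float64(0.0), 'width': np.float64(1.003)} 0.0188
top [[-0.03, 1.0, -0.05, 0.48], [-1.0, -0.03, 0.01, -0.18], [0.01, 0.05, 1.0, 1.23], [0.0, 0.0, 0.0, 1.0]] 421.64305912774387
flask_clamp 0.75 [193. 191.] 1390 [0.606 0.059 0.022] [ 0.546 -0.008  0.004] [0.666 0.106 0.091]
flask_lower 0.56 [265. 337.] 648 [ 0.399 -0.35   0.033] [ 0.359 -0.383  0.   ] [ 0.44  -0.316  0.048]
flask_ring 0.95 [208. 320.] 451 [ 0.537 -0.317  0.058] [ 0.498 -0.345  0.018] [ 0.576 -0.286  0.085]
flask_lid 0.88 [212. 361.] 532 [ 0.54  -0.431  0.058] [ 0.507 -0.462  0.021] [ 0.573 -0.404  0.072]
flask_lid 0.65 [201. 28
[... 568 characters left out ...]
7 0.109 0.092]
flask_clamp 0.37 [198. 304.] 650 [ 0.562 -0.37   0.049] [ 0.511 -0.477  0.004] [ 0.648 -0.269  0.075]
flask_lower 0.81 [227. 336.] 491 [ 0.391 -0.339  0.033] [ 0.358 -0.383  0.002] [ 0.436 -0.317  0.049]
flask_ring 0.72 [200. 300.] 306 [ 0.542 -0.321  0.056] [ 0.502 -0.348  0.027] [ 0.571 -0.284  0.086]
flask_lid 0.57 [190. 319.] 353 [ 0.537 -0.423  0.054] [ 0.513 -0.459  0.022] [ 0.573 -0.401  0.076]
flask_lid 0.24 [254. 138.] 199 [0.655 0.209 0.037] [ 0.646  0.179 -0.   ] [0.726 0.22  0.076]
bail 0.77 [226. 207.] 312 [0.611 0.008 0.058] [ 0.551 -0.05  -0.001] [0.733 0.075 0.085]
drainer 0.87 [196. 302.] 572 [ 0.565 -0.37   0.05 ] [ 0.517 -0.475  0.016] [ 0.59  -0.27   0.073]
```

View pics/top0.png

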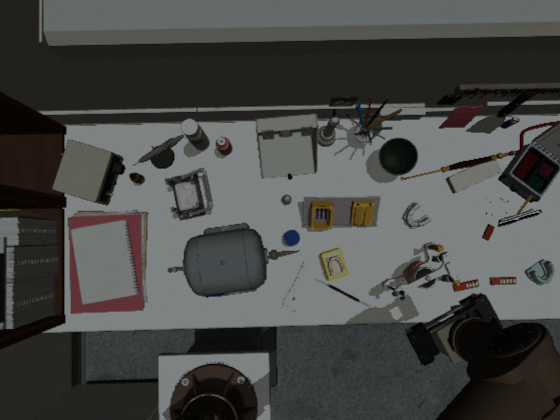

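View pics/side0.png

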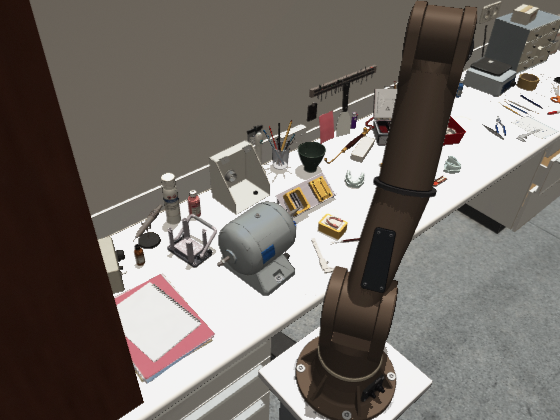

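```bash
python3 - <<'E'
from h import *
w=np.load("top0.npz")["w"]
# heights along candidate route
for nm,(x0,x1,y0,y1) in dict(clamp=(.5,.72,-.08,.14),mid=(.3,.9,-.28,-.02)).items():
    m=(w[...,0]>x0)&(w[...,0]<x1)&(w[...,1]>y0)&(w[...,1]<y1)
    for z0 in (.015,.06,.08,.1,.15,.2):
        q=w[m&(w[...,2]>z0)]
        if len(q): print(nm,z0,len(q),np.round(q.min(0),3),np.round(q.max(0),3))
E
```

```text
clamp 0.015 8627 [ 0.5   -0.08   0.015] [0.72  0.14  0.828]
clamp 0.06 7712 [ 0.5  -0.08  0.06] [0.72  0.14  0.828]
clamp 0.08 7523 [ 0.5  -0.08  0.08] [0.72  0.138 0.828]
clamp 0.1 7352 [ 0.5   -0.08   0.131] [0.72  0.045 0.828]
clamp 0.15 7348 [ 0.675 -0.08   0.779] [0.72  0.045 0.828]
clamp 0.2 7348 [ 0.675 -0.08   0.779] [0.72  0.045 0.828]
mid 0.015 26784 [ 0.316 -0.28   0.015] [ 0.84  -0.02   0.826]
mid 0.06 25695 [ 0.332 -0.28   0.06 ] [ 0.84  -0.02   0.826]
mid 0.08 25278 [ 0.332 -0.28   0.08 ] [ 0.84  -0.02   0.826]
mid 0.1 24734 [ 0.332 -0.28   0.1  ] [ 0.84  -0.02   0.826]
mid 0.15 23653 [ 0.336 -0.28   0.15 ] [ 0.84  -0.02   0.826]
mid 0.2 20163 [ 0.378 -0.28   0.2  ] [ 0.84  -0.02   0.826]
```

```bash
cat >> h.py <<'E'
from scipy.spatial.transform import Rotation as R
def yaw_of(s=None):
    s=s or arm.observe();x=R.from_rotvec(s["ee_rot"]).as_matrix()[:,0];return np.degrees(np.arctan2(x[1],x[0]))
def plan(start,goal,step=4.1,grip=1):
    """start/goal (x,y,z,yawdeg) -> rows text"""
    a,b=np.array(start,float),np.array(goal,float)
    dyaw=b[3]-a[3]
    n=int(np.ceil(max(np.linalg.norm(b[:3]-a[:3])*100/step,abs(dyaw)/7.1,1)));c=a.copy();out=[]
    for i in range(n):
        f=(b-c)/(n-i);y=np.radians(c[3])
        X=np.array([np.cos(y),np.sin(y),0]);Y=np.array([np.sin(y),-np.cos(y),0])
        d=np.round([f[:3]@X*100,f[:3]@Y*100,-f[2]*100,-f[3]],2)
        c[:3]+=(d[0]*X+d[1]*Y)/100;c[2]-=d[2]/100;c[3]-=d[3]
        out.append("%g %g %g %g %g"%(*d,grip))
    for i in range(0,n,5): print("; ".join(out[i:i+5]))
    print("end",np.round(c,4),n/12)
    return c
E
python3 - <<'E'
from h import *
p=vision.get_image("wrist");s=arm.observe()
Rt=R.from_rotvec(s["ee_rot"]).as_matrix()
print("cam in tool",np.round(Rt.T@(p["cam_to_world"][:3,3]-s["position"]),3),np.round(Rt.T@p["cam_to_world"][:3,:3],2),p["mtx"][0,0],yaw_of())
w=np.load("top0.npz")["w"]
# lower: rim outline
m=(abs(w[...,0]-.4)<.07)&(abs(w[...,1]+.35)<.07)&(w[...,2]>.02)&(w[...,2]<.06)
r=cv2.minAreaRect((w[m][:,:2]*1000).astype(np.float32));print(r,m.sum())
c=plan((*s["position"],yaw_of(s)),(.36,-.36,.26,30))
E
```

```text
cam in tool [ 0.067 -0.    -0.158] [[-0.    0.97  0.25]
 [ 1.    0.    0.  ]
 [ 0.    0.25 -0.97]] 329.4785712276728 26.108902093551027
((397.6834716796875, -352.0677185058594), (80.77505493164062, 60.701568603515625), 15.569275856018066) 608
2.75 -2.39 -0.55 -0.65 1; 2.77 -2.36 -0.55 -0.65 1; 2.8 -2.32 -0.56 -0.65 1; 2.83 -2.29 -0.55 -0.65 1; 2.85 -2.26 -0.56 -0.65 1
2.88 -2.24 -0.55 -0.64 1
end [ 0.36   -0.36    0.26   29.9989] 0.5
```

```bash
python3 - <<'E'
from h import *
s=arm.observe()
c=plan((*s["position"],yaw_of(s)),(.398,-.352,.15,15.6))
E
```

```text
2.89 -1.91 1.1 1.5 1; 2.84 -1.99 1.1 1.5 1; 2.79 -2.06 1.1 1.5 1; 2.73 -2.13 1.09 1.5 1; 2.68 -2.2 1.1 1.5 1
2.62 -2.27 1.09 1.5 1; 2.56 -2.35 1.1 1.51 1
end [ 0.398  -0.3519  0.15   15.5989] 0.5833333333333334
```

Emit:
{"fn": "play_rows", "kwargs": {"increments": "2.89 -1.91 1.1 1.5 1; 2.84 -1.99 1.1 1.5 1; 2.79 -2.06 1.1 1.5 1; 2.73 -2.13 1.09 1.5 1; 2.68 -2.2 1.1 1.5 1"}}

```text
clock: 1.17
position: [0.3635, -0.4104, 0.1716]
ee_rot: [3.1, 0.505, 0.001]
force: [0.6, -0.1, 0.1]
width: 0.998
gripper_force: 0.0
```

Emit:
{"fn": "play_rows", "kwargs": {"increments": "2.62 -2.27 1.09 1.5 1; 2.56 -2.35 1.1 1.51 1; 0 0 0 0 1; 0 0 0 0 1"}}

```text
clock: 1.5
position: [0.3992, -0.3496, 0.1495]
ee_rot: [-3.11, -0.434, 0.0]
force: [-0.8, 0.0, -0.1]
width: 1.001
gripper_force: 0.0
```

```bash
python3 - <<'E'
from h import *
p=vision.get_image("wrist");save(p,"w1");w=cloud(p);s=arm.observe();print(s["clock"],s["position"],yaw_of(s))
for r in cut_out("flask_lower",p)[:1]:
    m=cv2.erode(r["mask"].astype(np.uint8),np.ones((3,3)))>0
    q=w[m];print(r["confidence"],m.sum())
    for lo,hi in((.015,.06),(.028,.036)):
        k=q[(q[:,2]>lo)&(q[:,2]<hi)]
        print(cv2.minAreaRect((k[:,:2]*1000).astype(np.float32)),len(k),np.median(k[:,2]))
E
```

```text
1.55 [ 0.39833048 -0.35156113  0.14994253] 15.717694718167456
0.86 6100
((399.14996337890625, -352.97882080078125), (79.7666244506836, 59.25136947631836), 15.226276397705078) 6052 0.03271779463410829
((399.1495361328125, -352.9826965332031), (79.77046203613281, 59.246707916259766), 15.211318969726562) 3333 0.03180511203746694
```

View pics/w1.png

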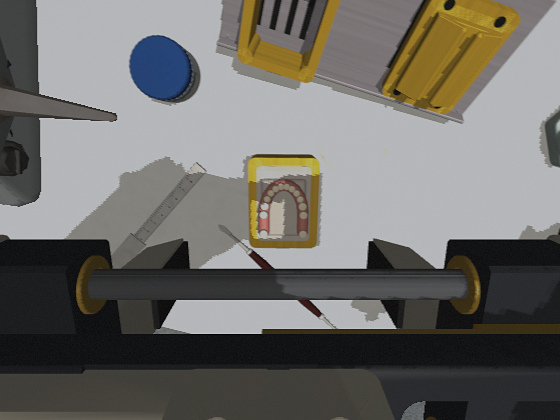

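```bash
python3 - <<'E'
from h import *
s=arm.observe()
c=plan((*s["position"],yaw_of(s)),(.399,-.353,.009,15.2),step=3.2)
p=vision.get_image("wrist");w=cloud(p);np.savez("w1.npz",w=w,f=p["frame"])
for q in("flask_ring","flask_lid","drainer"):
  for r in cut_out(q,p)[:1]:
    m=cv2.erode(r["mask"].astype(np.uint8),np.ones((3,3)))>0
    k=w[m];k=k[~np.isnan(k[:,0])];print(q,r["confidence"],len(k))
    print(np.round(np.percentile(k,[1,50,99],axis=0),3).tolist())
    if q=="drainer":
        h=k[(k[:,2]>.01)]
        for _ in range(6):
            A=np.c_[h[:,:2],np.ones(len(h))];co=np.linalg.lstsq(A,h[:,2],rcond=None)[0];e=h[:,2]-A@co;h=h[abs(e)<max(.002,2*e.std())]
        print("plane",co,np.degrees(np.arctan2(co[1],co[0])),np.degrees(np.arctan(np.hypot(*co[:2]))),len(h),e.std())
E
```

```text
0.02 0.01 2.82 0.08 1; 0.02 0.01 2.83 0.08 1; 0.02 0.01 2.82 0.08 1; 0.02 0.01 2.83 0.08 1; 0.03 0.02 2.82 0.08 1
end [ 3.99000e-01 -3.53000e-01  9.00000e-03  1.52013e+01] 0.4166666666666667
flask_ring 0.57 3078
[[0.499, -0.347, 0.02], [0.513, -0.316, 0.039], [0.542, -0.288, 0.07]]
flask_lid 0.66 9224
[[0.509, -0.463, 0.022], [0.541, -0.43, 0.059], [0.57, -0.405, 0.074]]
drainer 0.58 11042
[[0.508, -0.479, 0.014], [0.537, -0.372, 0.031], [0.578, -0.27, 0.065]]
plane [ 0.77870664 -0.01022889 -0.39070319] -0.7525794699824961 37.910524821301514 10029 0.0008369984391875418
```

Emit:
{"fn": "play_rows", "kwargs": {"increments": "0.02 0 2.82 0.08 1; 0.02 0.01 2.83 0.08 1; 0.02 0.01 2.82 0.08 1; 0.02 0.01 2.83 0.08 1; 0.03 0.02 2.82 0.08 1", "grip_force": 45}}

```text
clock: 2.22
position: [0.3989, -0.3532, 0.0079]
ee_rot: [3.113, 0.413, 0.001]
force: [0.4, -0.2, -0.1]
width: 1.001
gripper_force: 0.0
```

Emit:
{"fn": "play_rows", "kwargs": {"increments": "0 0 0 0 -1; 0 0 0 0 -1; 0 0 0 0 -1; 0 0 0 0 -1"}}

```text
clock: 2.55
position: [0.4001, -0.3532, 0.0106]
ee_rot: [3.112, 0.415, 0.003]
force: [-0.7, -0.2, 0.7]
width: 0.759
gripper_force: 0.0
```

```bash
python3 - <<'E'
from h import *
s=arm.observe();print({k:np.round(v,3) for k,v in s.items()},yaw_of(s))
w=np.load("top0.npz")["w"]
# obstacles along way with z below .4
for x0,x1,y0,y1 in((.3,.5,-.3,.1),(.5,.62,-.28,-.02),(.62,.8,-.25,-.0)):
    m=(w[...,0]>x0)&(w[...,0]<x1)&(w[...,1]>y0)&(w[...,1]<y1)&(w[...,2]<.5)
    print(x0,x1,np.nanmax(w[m][:,2]))
# clamp: high points
m=(abs(w[...,0]-.607)<.09)&(abs(w[...,1]-.056)<.1)
for lo,hi in((.05,.1),(.075,.1),(.004,.012),(.018,.026)):
    k=w[m&(w[...,2]>lo)&(w[...,2]<hi)];print(lo,len(k),cv2.minAreaRect((k[:,:2]*1000).astype(np.float32)))
E
```

```text
{'clock': np.float64(2.55), 'joints': array([ 0.635,  0.569, -0.016,  2.005,  0.016,  0.565, -0.698]), 'dq': array([-0.004, -0.003,  0.   ,  0.003, -0.001, -0.004, -0.001]), 'joint_efforts': array([ 6.4000e-02, -6.2742e+01,  5.4400e-01, -1.8366e+01, -3.4000e-02,
        1.7000e-02,  4.0000e-03]), 'position': array([ 0.4  , -0.353,  0.011]), 'ee_rot': array([3.112e+00, 4.150e-01, 3.000e-03]), 'force': array([-0.693, -0.154,  0.667]), 'ft_torque': array([0.032, 0.051, 0.016]), 'gripper_force': np.float64(0.0), 'width': np.float64(0.759)} 15.173710086840572
0.3 0.5 0.21958402186562087
0.5 0.62 0.1529959688224598
0.62 0.8 0.18017835822353034
0.05 389 ((609.12744140625, 48.69526672363281), (119.74060821533203, 112.39468383789062), 10.392023086547852)
0.075 264 ((607.7383422851562, 48.440513610839844), (112.79893493652344, 112.39468383789062), 10.392023086547852)
0.004 420 ((609.1187744140625, 58.0598258972168), (197.0448455810547, 174.15896606445312), 89.24658203125)
0.018 549 ((605.3135986328125, 64.76898956298828), (122.37112426757812, 70.51931762695312), 10.892593383789062)
```

Emit:
{"fn": "play_rows", "kwargs": {"increments": "0 0 0 0 -1; 0 0 0 0 -1; 0 0 0 0 -1; 0 0 -0.5 0 -1; 0 0 -2 0 -1"}}

```text
clock: 2.97
position: [0.3974, -0.3507, 0.0322]
ee_rot: [-3.111, -0.415, 0.005]
force: [0.4, -0.0, -5.1]
width: 0.652
gripper_force: 45.0
```

```bash
python3 - <<'E'
from h import *
s=arm.observe();print({k:np.round(v,3) for k,v in s.items()},yaw_of(s))
a=(*s["position"][:2],.034,yaw_of(s))
c=plan(a,(.42,-.352,.29,15.2),grip=-1)
c=plan(c,(.49,.035,.29,10.4),grip=-1)
E
```

```text
{'clock': np.float64(2.967), 'joints': array([ 0.634,  0.533, -0.016,  1.995,  0.014,  0.619, -0.697]), 'dq': array([ 0.002, -0.426, -0.002, -0.153, -0.023,  0.579,  0.021]), 'joint_efforts': array([ 4.0000e-02, -6.1908e+01,  5.8400e-01, -2.1348e+01,  4.6000e-02,
       -2.1360e+00, -6.9000e-02]), 'position': array([ 0.397, -0.351,  0.032]), 'ee_rot': array([-3.111, -0.415,  0.005]), 'force': array([ 0.367, -0.037, -5.053]), 'ft_torque': array([ 0.029, -0.007, -0.002]), 'gripper_force': np.float64(44.989), 'width': np.float64(0.652)} 15.21543047211571
0.31 0.1 -3.66 0 -1; 0.31 0.1 -3.66 0 -1; 0.3 0.1 -3.66 0 -1; 0.31 0.11 -3.66 0 -1; 0.3 0.1 -3.65 0.01 -1
0.31 0.1 -3.66 0 -1; 0.3 0.11 -3.65 0.01 -1
end [ 0.42   -0.352   0.29   15.1954] 0.5833333333333334
1.69 -3.55 -0 0.48 -1; 1.66 -3.57 -0 0.48 -1; 1.63 -3.58 -0 0.48 -1; 1.6 -3.59 -0 0.48 -1; 1.57 -3.61 -0 0.48 -1
1.54 -3.62 -0 0.48 -1; 1.51 -3.63 -0 0.48 -1; 1.48 -3.64 -0 0.48 -1; 1.45 -3.66 -0 0.48 -1; 1.42 -3.66 -0 0.48 -1
end [ 0.49    0.035   0.29   10.3954] 0.8333333333333334
```

Emit:
{"fn": "play_rows", "kwargs": {"increments": "0 0 -3.6 0 -1; 0.3 0.1 -3.66 0 -1; 0.3 0.1 -3.66 0 -1; 0.3 0.1 -3.66 0 -1; 0.3 0.1 -3.66 0 -1"}}

```text
clock: 3.38
position: [0.411, -0.3521, 0.2182]
ee_rot: [-3.113, -0.416, 0.001]
force: [0.9, -1.0, -5.5]
width: 0.65
gripper_force: 45.0
```

Emit:
{"fn": "play_rows", "kwargs": {"increments": "0.3 0.1 -3.66 0 -1; 0.6 0.1 -3.66 0 -1; 1.69 -3.55 0 0.48 -1; 1.66 -3.57 0 0.48 -1; 1.63 -3.58 0 0.48 -1"}}

```text
clock: 3.8
position: [0.4414, -0.2348, 0.29]
ee_rot: [3.119, 0.373, 0.001]
force: [1.6, 0.6, -5.8]
width: 0.651
gripper_force: 45.0
```

Emit:
{"fn": "play_rows", "kwargs": {"increments": "1.6 -3.59 0 0.48 -1; 1.57 -3.61 0 0.48 -1; 1.54 -3.62 0 0.48 -1; 1.51 -3.63 0 0.48 -1; 1.48 -3.64 0 0.48 -1"}}

```text
clock: 4.22
position: [0.4759, -0.0409, 0.2895]
ee_rot: [3.126, 0.31, -0.001]
force: [0.5, -0.4, -5.5]
width: 0.649
gripper_force: 45.0
```

Emit:
{"fn": "play_rows", "kwargs": {"increments": "1.45 -3.66 0 0.48 -1; 1.42 -3.66 0 0.48 -1; 0 0 0 0 -1; 0 0 0 0 -1"}}

```text
clock: 4.55
position: [0.4902, 0.0374, 0.2892]
ee_rot: [-3.127, -0.294, 0.002]
force: [0.6, -1.8, -5.2]
width: 0.647
gripper_force: 45.0
```

```bash
python3 - <<'E'
from h import *
p=vision.get_image("wrist");save(p,"w2");w=cloud(p);np.savez("w2.npz",w=w);s=arm.observe();print(s["clock"],s["position"],yaw_of(s),s["width"],s["ee_rot"])
for q in("flask_clamp","bail","bail_bar"):
  for r in cut_out(q,p)[:1]:
    k=w[r["mask"]];print(q,r["confidence"],r["mask"].sum(),r["point"],np.round(np.nanpercentile(k,[2,50,98],axis=0),3).tolist())
m=(abs(w[...,0]-.607)<.09)&(abs(w[...,1]-.056)<.1)
for lo,hi in((.075,.1),(.085,.1),(.018,.025)):
    k=w[m&(w[...,2]>lo)&(w[...,2]<hi)];
    if len(k):print(lo,len(k),cv2.minAreaRect((k[:,:2]*1000).astype(np.float32)))
E
```

```text
4.6 [0.49025555 0.03511648 0.28912571] 10.540501376168908 0.6537716897029201 [ 3.12777500e+00  2.88517444e-01 -2.03437485e-03]
flask_clamp 0.71 9482 [70.3, 281.3] [[0.546, -0.01, 0.001], [0.613, 0.057, 0.022], [0.67, 0.106, 0.092]]
bail 0.87 2329 [68.6, 334.9] [[0.55, -0.013, 0.022], [0.621, 0.006, 0.077], [0.673, 0.075, 0.082]]
bail_bar 0.86 2259 [71.4, 333.5] [[0.55, -0.013, 0.0], [0.619, 0.005, 0.077], [0.674, 0.074, 0.082]]
0.075 2132 ((609.2630004882812, 47.49763488769531), (114.99028778076172, 112.59475708007812), 10.837787628173828)
0.085 762 ((606.3125, 65.94002532958984), (95.26806640625, 75.44415283203125), 10.66982364654541)
0.018 3649 ((606.4602661132812, 64.89612579345703), (123.60347747802734, 68.89079284667969), 11.800627708435059)
```

View pics/w2.png

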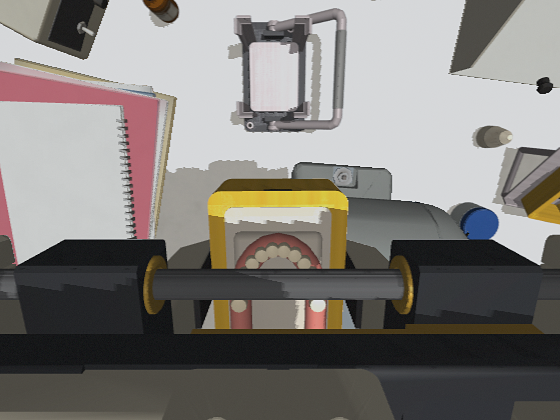

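```bash
python3 - <<'E'
from h import *
w=np.load("w2.npz")["w"];s=arm.observe();P=s["position"];yaw=np.radians(yaw_of(s))
# block in hand, tool frame
X=np.array([np.cos(yaw),np.sin(yaw)]);Y=np.array([np.sin(yaw),-np.cos(yaw)])
d=w[...,:2]-P[:2];tx=d@X;ty=d@Y;tz=w[...,2]-P[2]
m=(abs(tx)<.06)&(abs(ty)<.045)&(tz>.016)&(tz<.028)
print("rim n",m.sum(),"tz",np.median(tz[m]),"x max",np.percentile(tx[m],[98,99.5]))
mm=m&(tx>.02);print("ty",np.percentile(ty[mm],[0.5,2,98,99.5]))
# clamp: plate in clamp-ish frame about guess
a=np.radians(10.7);c0=np.array([.606,.065]);X=np.array([np.cos(a),np.sin(a)]);Y=np.array([-np.sin(a),np.cos(a)])
d=w[...,:2]-c0;cx=d@X;cy=d@Y;z=w[...,2]
m=(abs(cx)<.06)&(abs(cy)<.05)&(abs(z-.0215)<.003)
k=np.c_[cx,cy][m];print("plate",m.sum(),np.median(z[m]),np.percentile(k,[1,3,97,99],axis=0).round(4).tolist())
n,l,st,ce=cv2.connectedComponentsWithStats(cv2.morphologyEx(m.astype(np.uint8),cv2.MORPH_OPEN,np.ones((5,5))));i=1+st[1:,4].argmax()
k=w[l==i][:,:2];print(cv2.minAreaRect((k*1000).astype(np.float32)),len(k))
# lips: extreme corners per quadrant
for sx in(-1,1):
  for sy in(-1,1):
    q=(cx*sx>.02)&(cx*sx<.06)&(cy*sy>.01)&(cy*sy<.048)&(z>.086)
    print(sx,sy,q.sum(),np.round([np.median(cx[q]),np.median(cy[q])],4),np.round([cx[q].min(),cx[q].max(),cy[q].min(),cy[q].max()],4))
# bar
q=(abs(cx)<.04)&(cy<-.05)&(cy>-.1)&(z>.05);print("bar",np.median(cy[q]),np.percentile(z[q],[50,95]))
for lo,hi in((-.04,-.01),(.01,.04)):
    qq=q&(cx>lo)&(cx<hi);print(np.median(cx[qq]),np.median(cy[qq]))
E
```

```text
rim n 11961 tz 0.021587394654912884 x max [0.0391062  0.03941594]
ty [-0.03435812 -0.03322582  0.02368927  0.02488073]Traceback (most recent call last):
  File "<stdin>", line 13, in <module>
IndexError: boolean index did not match indexed array along axis 1; size of axis is 1120 but size of corresponding boolean axis is 560
```

```bash
cat > m.py <<'E'
from h import *
def fr(w,P,yawdeg,left=True):
    a=np.radians(yawdeg);X=np.array([np.cos(a),np.sin(a)]);Y=np.array([-np.sin(a),np.cos(a)])
    d=w[...,:2]-np.asarray(P)[:2];return d@X,d@Y*(1 if left else -1)
E
python3 - <<'E'
from m import *
s0=arm.observe();p=vision.get_image("wrist");w=cloud(p);np.savez("w3.npz",w=w);s=arm.observe()
print(s0["position"],s["position"],yaw_of(s0),yaw_of(s))
Rt=R.from_rotvec(s["ee_rot"]).as_matrix();print("cam in tool",np.round(Rt.T@(p["cam_to_world"][:3,3]-s["position"]),4))
tx,ty=fr(w,s["position"],yaw_of(s),False);tz=w[...,2]-s["position"][2]
m=(abs(tx)<.06)&(abs(ty)<.045)&(tz>.016)&(tz<.028)&(tx>.015)
print("rim",m.sum(),np.median(tz[m]),np.percentile(tx[m],[98,99.5]),"ty",np.percentile(ty[m],[0.5,2,98,99.5]))
cx,cy=fr(w,(.606,.065),10.7);z=w[...,2]
m=(abs(cx)<.06)&(abs(cy)<.05)&(abs(z-.0215)<.003)
n,l,st,ce=cv2.connectedComponentsWithStats(cv2.morphologyEx(m.astype(np.uint8),cv2.MORPH_OPEN,np.ones((5,5))));i=1+st[1:,4].argmax()
k=w[l==i][:,:2];print("plate",cv2.minAreaRect((k*1000).astype(np.float32)),len(k),np.median(z[l==i]))
for sx in(-1,1):
  for sy in(-1,1):
    q=(cx*sx>.02)&(cx*sx<.06)&(cy*sy>.01)&(cy*sy<.048)&(z>.086)
    if q.sum():print(sx,sy,q.sum(),np.round([np.median(cx[q]),np.median(cy[q])],4),np.round([cx[q].min(),cx[q].max(),cy[q].min(),cy[q].max()],4))
q=(abs(cx)<.04)&(cy<-.05)&(cy>-.1)&(z>.05);print("bar",np.median(cy[q]),np.percentile(z[q],[50,95]))
for lo,hi in((-.04,-.01),(.01,.04)):
    qq=q&(cx>lo)&(cx<hi);print(np.median(cx[qq]),np.median(cy[qq]))
E
```

```text
[0.49062647 0.03307396 0.28922952] [0.49073281 0.03312122 0.28926736] 10.280957897624813 10.27307584049821
cam in tool [ 6.650e-02  1.000e-04 -1.576e-01]
rim 7263 0.021400920054789774 [0.03871559 0.03888173] ty [-0.02984772 -0.0288369   0.02834251  0.02944178]
plate ((606.24609375, 65.96102905273438), (77.39393615722656, 57.972171783447266), 10.802581787109375) 3287 0.02177694465648783
-1 -1 141 [-0.0425 -0.0326] [-0.0476 -0.0316 -0.0366 -0.0211]
-1 1 152 [-0.0426  0.034 ] [-0.0473 -0.0313  0.0224  0.0387]
1 -1 206 [ 0.0436 -0.032 ] [ 0.0315  0.0486 -0.0367 -0.021 ]
1 1 206 [0.0433 0.0337] [0.0318 0.048  0.0224 0.0385]
bar -0.06769014955153159 [0.08039919 0.08235621]
-0.025215712218871013 -0.0676239512401943
0.025268048782829376 -0.06767612910438896
```

```bash
python3 - <<'E'
from m import *
s=arm.observe()
c=plan((*s["position"],yaw_of(s)),(.6071,.0662,.25,10.75),grip=-1)
c=plan(c,(.6071,.0662,.125,10.75),grip=-1)
E
```

```text
3.01 -0.29 0.98 -0.12 -1; 3.01 -0.29 0.98 -0.12 -1; 3.01 -0.28 0.98 -0.12 -1; 3.01 -0.28 0.99 -0.12 -1
end [ 0.6071  0.0662  0.25   10.7531] 0.3333333333333333
0 -0 3.12 0 -1; 0 -0 3.13 0 -1; 0 -0 3.12 0 -1; 0 -0 3.13 0 -1
end [ 0.6071  0.0662  0.125  10.7531] 0.3333333333333333
```

Emit:
{"fn": "play_rows", "kwargs": {"increments": "3.01 -0.29 0.98 -0.12 -1; 3.01 -0.29 0.98 -0.12 -1; 3.01 -0.28 0.98 -0.12 -1; 3.01 -0.28 0.99 -0.12 -1; 0 0 3.12 0 -1"}}

```text
clock: 5.22
position: [0.6146, 0.0691, 0.2216]
ee_rot: [-3.126, -0.296, -0.016]
force: [1.1, 1.1, -4.1]
width: 0.652
gripper_force: 45.0
```

Emit:
{"fn": "play_rows", "kwargs": {"increments": "0 0 3.13 0 -1; 0 0 3.12 0 -1; 0 0 3.13 0 -1; 0 0 0 0 -1; 0 0 0 0 -1"}}

```text
clock: 5.63
position: [0.6062, 0.0665, 0.124]
ee_rot: [3.127, 0.296, -0.006]
force: [0.3, 0.7, -3.4]
width: 0.649
gripper_force: 45.0
```

Emit:
{"fn": "play_rows", "kwargs": {"increments": "0 0 0 0 -1; 0 0 0 0 -1"}}

```text
clock: 5.8
position: [0.6091, 0.0679, 0.1276]
ee_rot: [-3.127, -0.297, -0.006]
force: [0.7, 0.3, -4.8]
width: 0.646
gripper_force: 45.0
```

```bash
python3 - <<'E'
from m import *
s=arm.observe();print(s["clock"],s["position"],yaw_of(s),s["force"],s["ee_rot"])
c=plan((*s["position"],yaw_of(s)),(.6071,.0662,.105,10.75),grip=-1)
E
```

```text
5.8 [0.6090642  0.06794622 0.12763294] 10.84648420923748 [ 0.69436979  0.2976096  -4.77903256] [-3.12725996 -0.29689267 -0.00641446]
-0.23 0.13 2.26 0.1 -1
end [ 0.607   0.0662  0.105  10.7465] 0.08333333333333333
```

```bash
python3 - <<'E'
from m import *
for i in range(8):
    s=arm.observe();print(s["clock"],np.round(s["position"],4),round(yaw_of(s),2),np.round(s["dq"],3))
    p=vision.get_image("wrist")
    if i in(0,3,7):
        w=cloud(p);cx,cy=fr(w,(.6062,.066),10.75);z=w[...,2]
        m=(abs(cx)<.06)&(abs(cy)<.045)&(abs(z-.149)<.006);print("   block top z",np.median(z[m]),"xmax",np.percentile(cx[m],99.5),"y",np.percentile(cy[m&(cx>.015)],[.5,99.5]))
E
```

```text
5.8 [0.6091 0.0679 0.1276] 10.85 [-0.005 -0.006 -0.002  0.005  0.001 -0.006 -0.   ]
   block top z 0.14918892940959166 xmax 0.04200129378904678 y [-0.02803365  0.03126305]
5.85 [0.6089 0.068  0.1276] 10.86 [-0.002  0.002 -0.     0.007  0.    -0.006 -0.002]
5.9 [0.6087 0.068  0.1273] 10.86 [-0.002  0.005  0.002  0.013 -0.    -0.004  0.   ]
5.95 [0.6084 0.068  0.1269] 10.87 [-0.001  0.007  0.     0.012 -0.001 -0.004 -0.002]
   block top z 0.14852816182096315 xmax 0.041365598839868456 y [-0.02776807  0.03149249]
6.0 [0.6081 0.068  0.1265] 10.87 [-0.001  0.008  0.001  0.009  0.001 -0.002 -0.002]
6.05 [0.6079 0.0679 0.1261] 10.88 [-0.001  0.007  0.001  0.007  0.002 -0.001 -0.   ]
6.1 [0.6077 0.0679 0.1258] 10.88 [-0.     0.007  0.001  0.006  0.    -0.003 -0.001]
6.15 [0.6076 0.0679 0.1256] 10.88 [ 0.001  0.005  0.001  0.003  0.001 -0.001  0.   ]
   block top z 0.14721284716449962 xmax 0.040553238463865875 y [-0.02776574  0.03153578]
```

Emit:
{"fn": "play_rows", "kwargs": {"increments": "-0.05 0.18 0 0.1 -1; 0 0 0.5 0 -1; 0 0 0.5 0 -1; 0 0 0.5 0 -1; 0 0 0.3 0 -1"}}

```text
clock: 6.62
position: [0.6067, 0.0659, 0.1058]
ee_rot: [3.128, 0.295, -0.002]
force: [0.8, 0.4, -6.0]
width: 0.649
gripper_force: 45.0
```

Emit:
{"fn": "play_rows", "kwargs": {"increments": "0 0 0 0 -1; 0 0 0 0 -1; 0 0 0 0 -1; 0 0 0 0 -1"}}

```text
clock: 6.95
position: [0.6074, 0.0661, 0.1072]
ee_rot: [-3.128, -0.295, -0.001]
force: [0.2, 0.5, -5.0]
width: 0.65
gripper_force: 45.0
```

```bash
python3 - <<'E'
from m import *
s=arm.observe();print(s["clock"],np.round(s["position"],4),round(yaw_of(s),2),s["force"])
p=vision.get_image("wrist");w=cloud(p);cx,cy=fr(w,(.6062,.066),10.75);z=w[...,2]
m=(abs(cx)<.06)&(abs(cy)<.045)&(abs(z-s["position"][2]-.0214)<.006);print("   block top z",np.median(z[m]),"xmax",np.percentile(cx[m],99.5),"y",np.percentile(cy[m&(cx>.015)],[.5,99.5]))
for sx in(-1,1):
  for sy in(-1,1):
    q=(cx*sx>.02)&(cx*sx<.06)&(cy*sy>.01)&(cy*sy<.048)&(z>.084)&(z<.096)
    if q.sum()>20:print(sx,sy,q.sum(),np.round([np.median(cx[q]),np.median(cy[q])],4),np.round([cx[q].min(),cx[q].max(),cy[q].min(),cy[q].max()],4))
E
```

```text
6.95 [0.6074 0.0661 0.1072] 10.78 [ 0.15418538  0.45616849 -4.98720111]
   block top z 0.1287396611648155 xmax 0.040091210251282886 y [-0.02948104  0.02980038]
1 -1 596 [ 0.0422 -0.0334] [ 0.0316  0.0478 -0.0385 -0.022 ]
1 1 570 [0.0424 0.0324] [0.0316 0.0477 0.0209 0.0377]
```

Emit:
{"fn": "play_rows", "kwargs": {"increments": "-0.03 0.04 0.6 0 -1; 0 0 0.8 0 -1; 0 0 0.8 0 -1; 0 0 0.8 0 -1; 0 0 0.8 0 -1"}}

```text
clock: 7.42
position: [0.6066, 0.0655, 0.0677]
ee_rot: [3.128, 0.295, -0.001]
force: [0.7, -0.7, -5.2]
width: 0.644
gripper_force: 45.0
```

Emit:
{"fn": "play_rows", "kwargs": {"increments": "0 0 0.8 0 -1; 0 0 0.8 0 -1; 0 0 0.6 0 -1; 0 0 0.4 0 -1; 0 0 0.2 0 -1"}}

```text
clock: 7.83
position: [0.6067, 0.0655, 0.0402]
ee_rot: [3.128, 0.295, -0.001]
force: [0.5, -0.1, -5.2]
width: 0.651
gripper_force: 45.0
```

Emit:
{"fn": "play_rows", "kwargs": {"increments": "0 0 0 0 -1; 0 0 0 0 -1; 0 0 0 0 -1"}}

```text
clock: 8.08
position: [0.6073, 0.0657, 0.0415]
ee_rot: [-3.128, -0.295, -0.001]
force: [-0.8, -0.3, -5.4]
width: 0.647
gripper_force: 45.0
```

Emit:
{"fn": "play_rows", "kwargs": {"increments": "0 0 0.3 0 -1; 0 0 0.3 0 -1; 0 0 0.15 0 -1; 0 0 0 0 -1; 0 0 0 0 -1"}}

```text
clock: 8.5
position: [0.6068, 0.0656, 0.0333]
ee_rot: [3.128, 0.295, -0.001]
force: [-0.2, 0.3, -4.2]
width: 0.647
gripper_force: 45.0
```

Emit:
{"fn": "play_rows", "kwargs": {"increments": "0 0 0.1 0 -1; 0 0 0 0 -1; 0 0 0 0 -1"}}

```text
clock: 8.75
position: [0.607, 0.0656, 0.0326]
ee_rot: [3.128, 0.295, 0.0]
force: [-0.5, -0.0, -5.3]
width: 0.646
gripper_force: 45.0
```

Emit:
{"fn": "play_rows", "kwargs": {"increments": "0 0 0.1 0 -1; 0 0 0 0 -1; 0 0 0 0 -1"}}

```text
clock: 9.0
position: [0.6071, 0.0656, 0.0324]
ee_rot: [3.127, 0.295, 0.001]
force: [-3.6, -0.7, 7.4]
width: 0.651
gripper_force: 45.0
```

Emit:
{"fn": "play_rows", "kwargs": {"increments": "0 0 0.05 0 -1; 0 0 0 0 -1; 0 0 0 0 -1"}}

```text
clock: 9.25
position: [0.6071, 0.0656, 0.032]
ee_rot: [3.127, 0.295, 0.001]
force: [-4.3, -0.7, 6.7]
width: 0.653
gripper_force: 45.0
```

Emit:
{"fn": "play_rows", "kwargs": {"increments": "0 0 0 0 0.6; 0 0 0 0 0.6; 0 0 0 0 0.6; 0 0 0 0 0.6; 0 0 -1 0 0.6"}}

```text
clock: 9.67
position: [0.6058, 0.0653, 0.0397]
ee_rot: [3.127, 0.295, -0.004]
force: [-0.7, -0.5, -1.5]
width: 0.798
gripper_force: 0.0
```

```bash
python3 - <<'E'
from m import *
s=arm.observe();print(s["clock"],s["position"],yaw_of(s),s["force"],s["width"])
a=(*s["position"][:2],.042,yaw_of(s))
c=plan(a,(.607,.0656,.27,10.7),grip=.6)
c=plan(c,(.49,-.37,.27,-.7),grip=1)
E
```

```text
9.6667 [0.60580453 0.06530475 0.03969395] 10.783543668937694 [-0.69259905 -0.46917667 -1.54413333] 0.7981748464934804
0.02 -0 -3.8 0.01 0.6; 0.02 -0 -3.8 0.01 0.6; 0.02 -0 -3.8 0.02 0.6; 0.02 -0 -3.8 0.01 0.6; 0.02 -0 -3.8 0.02 0.6
0.02 -0.01 -3.8 0.01 0.6
end [ 0.607   0.0656  0.27   10.7035] 0.5
-1.63 3.39 -0 0.95 1; -1.58 3.41 -0 0.95 1; -1.52 3.44 -0 0.95 1; -1.46 3.46 -0 0.95 1; -1.4 3.49 -0 0.95 1
-1.35 3.51 -0 0.95 1; -1.29 3.53 -0 0.95 1; -1.23 3.55 -0 0.95 1; -1.17 3.57 -0 0.95 1; -1.11 3.59 -0 0.95 1
-1.05 3.61 -0 0.95 1; -0.99 3.63 -0 0.95 1
end [ 0.49   -0.37    0.27   -0.6965] 1.0
```

Emit:
{"fn": "play_rows", "kwargs": {"increments": "0 0 -3 0 0.6; 0 0 -3.8 0 0.6; 0 0 -3.8 0 0.6; 0 0 -3.8 0 0.6; 0 0 -3.8 0 0.6"}}

```text
clock: 10.08
position: [0.6066, 0.0656, 0.2258]
ee_rot: [-3.127, -0.295, -0.001]
force: [0.6, -0.0, -0.7]
width: 0.799
gripper_force: 0.0
```

```bash
python3 - <<'E'
from m import *
p=vision.get_image("wrist");save(p,"w4");w=cloud(p);cx,cy=fr(w,(.6062,.066),10.75);z=w[...,2]
m=(abs(cx)<.039)&(abs(cy)<.028)&(abs(z-.054)<.006)
A=np.c_[cx[m],cy[m],np.ones(m.sum())];print(np.linalg.lstsq(A,z[m],rcond=None)[0],m.sum())
m=(abs(cx)<.05)&(abs(cy)<.038)&(abs(z-.054)<.005)
print(np.percentile(cx[m],[.5,99.5]),np.percentile(cy[m],[.5,99.5]))
k=np.c_[cx,cy][m];print(cv2.minAreaRect((k*1000).astype(np.float32)))
q=(abs(cx)<.04)&(cy<-.05)&(cy>-.1)&(z>.05);print("bar",np.median(cy[q]),np.percentile(z[q],[50,95]))
E
```

```text
[-0.01277728  0.00179884  0.05515339] 2867
[-0.04180022  0.04535426] [-0.03182916  0.03130297]Traceback (most recent call last):
  File "<stdin>", line 7, in <module>
IndexError: boolean index did not match indexed array along axis 1; size of axis is 1120 but size of corresponding boolean axis is 560
```

Emit:
{"fn": "play_rows", "kwargs": {"increments": "0 0 -3 0 1; -1.63 3.39 0 0.95 1; -1.58 3.41 0 0.95 1; -1.52 3.44 0 0.95 1; -1.46 3.46 0 0.95 1"}}

```text
clock: 10.55
position: [0.5675, -0.081, 0.2538]
ee_rot: [3.136, 0.191, 0.002]
force: [0.6, -0.6, -0.3]
width: 0.999
gripper_force: 0.0
```

Emit:
{"fn": "play_rows", "kwargs": {"increments": "-1.4 3.49 0 0.95 1; -1.35 3.51 0 0.95 1; -1.29 3.53 0 0.95 1; -1.23 3.55 0 0.95 1; -1.17 3.57 0 0.95 1"}}

```text
clock: 10.97
position: [0.5189, -0.2628, 0.2537]
ee_rot: [3.141, 0.06, 0.001]
force: [0.3, -0.1, -0.5]
width: 1.0
gripper_force: 0.0
```

Emit:
{"fn": "play_rows", "kwargs": {"increments": "-1.11 3.59 0 0.95 1; -1.05 3.61 0 0.95 1; -0.99 3.63 0 0.95 1; 0 0 0 0 1; 0 0 0 0 1"}}

```text
clock: 11.38
position: [0.489, -0.373, 0.2531]
ee_rot: [3.141, -0.025, -0.001]
force: [1.1, 0.4, 1.3]
width: 1.0
gripper_force: 0.0
```

```bash
python3 - <<'E'
from m import *
s=arm.observe();print(s["clock"],s["position"],yaw_of(s))
p=vision.get_image("wrist");save(p,"w5");w=cloud(p);np.savez("w5.npz",w=w)
ok=~np.isnan(w[...,0]);z=w[...,2]
dr=np.zeros(z.shape,bool)
for q in("flask_ring","flask_lid","drainer"):
    r=cut_out(q,p)
    if r:
        print(q,r[0]["confidence"],r[0]["mask"].sum(),r[0]["point"]);np.save(q+".npy",r[0]["mask"])
        if q=="drainer": dr=r[0]["mask"]
h=w[dr&ok];h=h[h[:,2]>.012]
for _ in range(8):
    A=np.c_[h[:,:2],np.ones(len(h))];co=np.linalg.lstsq(A,h[:,2],rcond=None)[0];e=h[:,2]-A@co;h=h[abs(e)<max(.0015,2*e.std())]
print("plane",co,np.degrees(np.arctan2(co[1],co[0])),np.degrees(np.arctan(np.hypot(*co[:2]))),len(h))
np.save("plane.npy",co)
E
```

```text
11.3833 [ 0.48895163 -0.37301616  0.25314889] -0.9103891422483006
flask_ring 0.94 3291 [126.5, 223.2]
flask_lid 0.6 3580 [128.7, 332.6]
drainer 0.8 8726 [121.0, 272.3]
plane [ 0.77951631 -0.00973253 -0.39107264] -0.7153203988420046 37.93916180063119 7398
```

View pics/w5.png

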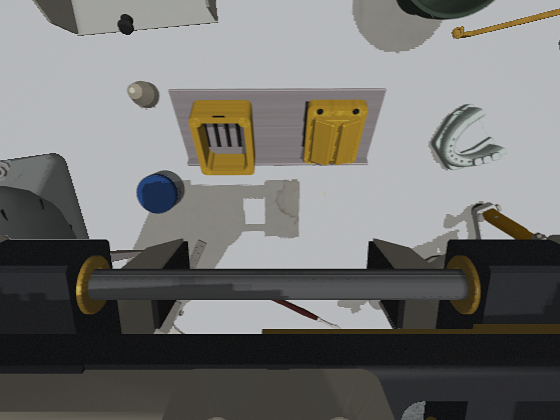

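```bash
python3 - <<'E'
from m import *
w=np.load("w5.npz")["w"];co=np.load("plane.npy")
n=np.array([-co[0],-co[1],1]);n/=np.linalg.norm(n)
u=np.array([1,0,0])-n[0]*n;u/=np.linalg.norm(u);
# u along steepest: 
u=np.array([co[0],co[1],co[0]**2+co[1]**2]);u/=np.linalg.norm(u);v=np.cross(n,u)
O=np.array([.54,-.375,0]);O[2]=co[0]*O[0]+co[1]*O[1]+co[2]
D=w-O;U,V,N=D@u,D@v,D@n
print("u",u,"v",v,"n",n,"O",O)
for q,lo,hi in(("flask_ring",.026,.031),("flask_lid",.007,.013),("flask_lid",.014,.029)):
    m=np.load(q+".npy");m=cv2.dilate(m.astype(np.uint8),np.ones((9,9)))>0
    k=m&(N>lo)&(N<hi);
    r=cv2.minAreaRect((np.c_[U,V][k.ravel().nonzero()[0]] if 0 else np.c_[U[k],V[k]]*1000).astype(np.float32))if k.sum() else 0
    print(q,lo,k.sum(),np.median(N[k]),r)
    c=np.median(np.c_[U[k],V[k]],0);a=np.array(r[0])/1000
    print("  centre world on sheet",np.round(O+a[0]*u+a[1]*v,4), "at n: top",np.round(O+a[0]*u+a[1]*v+np.median(N[k])*n,4))
m=(N<.014)&(N>.004)&(U<-.02)&(abs(V)<.1);print("lip U",np.percentile(U[m],[1,50,99]))
# surroundings near grasp: max heights in ring finger strips
E
```

```text
u [ 0.78860257 -0.00984598  0.6148244 ] v [1.24843718e-02 9.99922067e-01 8.67361738e-19] n [-0.61477648  0.0076757   0.78866404] O [ 0.54       -0.375       0.03351587]
flask_ring 0.026 1413 0.027934719575241664 ((8.13055419921875, 57.523014068603516), (60.106876373291016, 81.71515655517578), 89.84492492675781)
  centre world on sheet [ 0.5471 -0.3176  0.0385] at n: top [ 0.53   -0.3173  0.0605]
flask_lid 0.007 1445 0.009965741053948887 ((6.936473846435547, -60.49638366699219), (69.90497589111328, 83.29055786132812), 89.55851745605469)
  centre world on sheet [ 0.5447 -0.4356  0.0378] at n: top [ 0.5386 -0.4355  0.0456]
flask_lid 0.014 1945 0.021398835606158226 ((7.866083145141602, -59.24547576904297), (57.519981384277344, 46.077735900878906), 0.09611956030130386)
  centre world on sheet [ 0.5455 -0.4343  0.0384] at n: top [ 0.5323 -0.4342  0.0552]
lip U [-0.07382456 -0.06424968 -0.02133847]
```

```bash
python3 - <<'E'
from m import *
s=arm.observe();print(s["clock"],s["position"],yaw_of(s))
c=plan((*s["position"],yaw_of(s)),(.5385,-.3175,.12,-.72),grip=1)
E
```

```text
11.5833 [ 0.49137651 -0.36857653  0.25328458] -0.47924840202084296
1.17 -1.29 3.33 0.06 1; 1.17 -1.29 3.33 0.06 1; 1.16 -1.29 3.33 0.06 1; 1.16 -1.28 3.34 0.06 1
end [ 0.5385 -0.3175  0.12   -0.7192] 0.3333333333333333
```

Emit:
{"fn": "play_rows", "kwargs": {"increments": "1.17 -1.29 3.33 0.06 1; 1.17 -1.29 3.33 0.06 1; 1.16 -1.29 3.33 0.06 1; 1.16 -1.28 3.34 0.06 1; 0 0 1 0 1", "grip_force": 20}}

```text
clock: 12.0
position: [0.5388, -0.3123, 0.1051]
ee_rot: [-3.136, 0.012, 0.006]
force: [-0.7, 0.8, -0.5]
width: 0.999
gripper_force: 0.0
```

Emit:
{"fn": "play_rows", "kwargs": {"increments": "0 0 1 0 1; 0 0 0.5 0 1; 0 0 0 0 1; 0 0 0 0 1; 0 0 0 0 1"}}

```text
clock: 12.42
position: [0.5382, -0.3205, 0.0963]
ee_rot: [3.14, -0.025, 0.003]
force: [0.3, 1.0, -0.2]
width: 1.0
gripper_force: 0.0
```

```bash
python3 - <<'E'
from m import *
s=arm.observe();print(s["clock"],s["position"],yaw_of(s))
c=plan((*s["position"],yaw_of(s)),(.5385,-.3175,.043,-.72),step=1.1,grip=1)
E
```

```text
12.4167 [ 0.53823278 -0.32046059  0.09632217] -0.9228850034641557
0 -0.06 1.07 -0.04 1; 0.01 -0.06 1.07 -0.04 1; 0 -0.06 1.06 -0.04 1; 0.01 -0.06 1.07 -0.04 1; 0 -0.06 1.06 -0.04 1
end [ 0.5385 -0.3175  0.043  -0.7229] 0.4166666666666667
```

Emit:
{"fn": "play_rows", "kwargs": {"increments": "0 -0.03 1.07 -0.04 1; 0 -0.03 1.07 0 1; 0 -0.03 1.06 0 1; 0 -0.03 1.07 0 1; 0 0 1.06 0 1"}}

```text
clock: 12.83
position: [0.5374, -0.3178, 0.0398]
ee_rot: [-3.141, 0.022, 0.001]
force: [0.1, 0.6, -0.2]
width: 1.004
gripper_force: 0.0
```

Emit:
{"fn": "play_rows", "kwargs": {"increments": "0 0 0 0 -1; 0 0 0 0 -1; 0 0 0 0 -1; 0 0 0 0 -1; 0 0 0 0 -1"}}

```text
clock: 13.25
position: [0.5382, -0.3183, 0.042]
ee_rot: [3.141, -0.023, 0.001]
force: [-1.0, -0.1, 0.6]
width: 0.683
gripper_force: 0.0
```

Emit:
{"fn": "play_rows", "kwargs": {"increments": "0 0 0 0 -1; 0 0 0 0 -1; 0 0 0 0 -1"}}

```text
clock: 13.5
position: [0.5382, -0.3182, 0.042]
ee_rot: [3.141, -0.022, 0.002]
force: [0.9, 1.0, 5.1]
width: 0.648
gripper_force: 20.0
```

Emit:
{"fn": "play_rows", "kwargs": {"increments": "0 0 -0.8 0 -1; 0 0 -1.7 0 -1; 0 0 -2.5 0 -1; 0 0 -2.5 0 -1; -1.5 0.6 -0.5 0 -1"}}

```text
clock: 13.92
position: [0.5273, -0.3228, 0.1258]
ee_rot: [3.14, -0.017, 0.012]
force: [2.8, -0.5, -3.2]
width: 0.653
gripper_force: 20.0
```

Emit:
{"fn": "play_rows", "kwargs": {"increments": "-2.5 1 0 0 -1; -2.9 1.2 0 0 -1; -2.7 1.2 0.5 0 -1; -2 0.8 1 0 -1; -1.2 0.4 1.5 0 -1"}}

```text
clock: 14.33
position: [0.4055, -0.3704, 0.092]
ee_rot: [3.14, -0.028, -0.001]
force: [-0.3, -0.2, -2.5]
width: 0.65
gripper_force: 20.0
```

Emit:
{"fn": "play_rows", "kwargs": {"increments": "0 0 1.5 0 -1; 0 0 1 0 -1; 0 0 0 0 -1; 0 0 0 0 -1; 0 0 0 0 -1"}}

```text
clock: 14.75
position: [0.4099, -0.3682, 0.067]
ee_rot: [3.141, -0.021, 0.001]
force: [0.6, 0.0, -2.0]
width: 0.652
gripper_force: 20.0
```

```bash
python3 - <<'E'
from m import *
s=arm.observe();print(s["clock"],s["position"],yaw_of(s),s["force"],s["width"])
p=vision.get_image("wrist");save(p,"w6")
E
```

```text
14.75 [ 0.40992584 -0.36815984  0.06696818] -0.7636048207101305 [ 0.5656712   0.00691085 -1.95698341] 0.6522838190961637
```

View pics/w6.png

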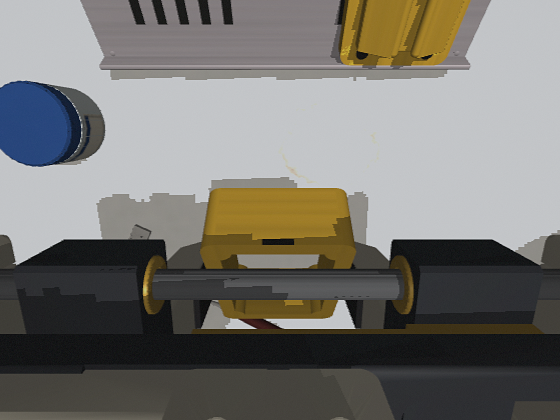

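Emit:
{"fn": "play_rows", "kwargs": {"increments": "0.5 0 1.2 0 -1; 0.2 0 1.2 0 -1; 0 0 0.9 0 -1; 0.4 0 0.4 0 -1; 0.5 0 0.5 0 -1"}}

```text
clock: 15.22
position: [0.4243, -0.3679, 0.0234]
ee_rot: [-3.14, 0.023, 0.003]
force: [-1.7, 1.9, 3.1]
width: 0.651
gripper_force: 20.0
```

Emit:
{"fn": "play_rows", "kwargs": {"increments": "0.5 0 0.5 0 -1; 0.5 0 0.5 0 -1; 0.5 0 0.4 0 -1; 0 0 0 0 -1; 0 0 0 0 -1"}}

```text
clock: 15.63
position: [0.4409, -0.3689, 0.0102]
ee_rot: [3.141, -0.022, 0.001]
force: [0.7, -0.3, -1.5]
width: 0.652
gripper_force: 20.0
```

```bash
cat >> m.py <<'E'
def ring_in_hand(w,s,zl,zh):
    tx,ty=fr(w,s["position"],yaw_of(s),False);tz=w[...,2]-s["position"][2]
    m=(abs(tx)<.06)&(abs(ty)<.04)&(tz>zl)&(tz<zh)&(tx>.012)
    A=np.c_[tx[m],ty[m],np.ones(m.sum())];t=tz[m]
    g=np.linalg.lstsq(A,t,rcond=None)[0];e=t-A@g;k=abs(e)<.002
    g=np.linalg.lstsq(A[k],t[k],rcond=None)[0]
    print("plane dz/dx dz/dy h",np.round(g,4),m.sum(),k.sum(),"tx",np.percentile(tx[m],[.5,98,99.5]).round(4),"ty",np.percentile(ty[m],[.5,99.5]).round(4))
E
python3 - <<'E'
from m import *
s=arm.observe();print(s["clock"],s["position"],yaw_of(s),s["force"],s["width"])
p=vision.get_image("wrist");save(p,"w7");w=cloud(p)
ring_in_hand(w,s,.012,.04)
E
```

```text
15.6333 [ 0.44089534 -0.36886364  0.01021775] -0.7969742520432693 [ 0.65721833 -0.30699853 -1.52321318] 0.6517456108789662
plane dz/dx dz/dy h [-0.1627  0.0013  0.0298] 5196 1652 tx [0.0123 0.0348 0.035 ] ty [-0.0297  0.0297]
```

Emit:
{"fn": "play_rows", "kwargs": {"increments": "0.2 0 0.3 0 -1; 0 0 0.2 0 -1; 0 0 0 0 -1; 0 0 0 0 -1"}}

```text
clock: 16.02
position: [0.4428, -0.3691, 0.0057]
ee_rot: [3.141, -0.022, 0.002]
force: [1.6, -1.2, -0.9]
width: 0.651
gripper_force: 20.0
```

```bash
python3 - <<'E'
from m import *
s=arm.observe();print(s["clock"],s["position"],yaw_of(s),s["force"],s["width"])
p=vision.get_image("wrist");save(p,"w7");w=cloud(p)
ring_in_hand(w,s,.012,.03)
E
```

```text
16.0167 [ 0.4428331  -0.36905266  0.00573914] -0.8107641019021916 [ 1.58152945 -1.1578258  -0.89596617] 0.6507684525013121
plane dz/dx dz/dy h [-0.038  -0.0001  0.0254] 4596 2595 tx [0.0123 0.0344 0.0346] ty [-0.0297  0.0298]
```

View pics/w7.png

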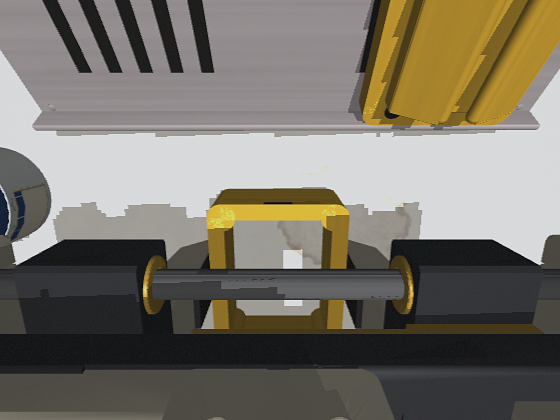

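Emit:
{"fn": "play_rows", "kwargs": {"increments": "0 0 0.15 0 -1; 0 0 0 0 -1; 0 0 0 0 0.6; 0 0 0 0 0.6; 0 0 0 0 0.6"}}

```text
clock: 16.48
position: [0.4412, -0.3685, 0.0036]
ee_rot: [-3.141, 0.023, 0.002]
force: [0.7, 0.9, 0.3]
width: 0.789
gripper_force: 0.0
```

Emit:
{"fn": "play_rows", "kwargs": {"increments": "-0.25 0 0 0 0.6; -0.25 0 -0.2 0 0.6; 0 0 0 0 0.6; 0 0 0 0 0.6", "grip_force": 45}}

```text
clock: 16.82
position: [0.4367, -0.3688, 0.006]
ee_rot: [3.141, -0.023, -0.0]
force: [-0.1, -0.4, -0.1]
width: 0.801
gripper_force: 0.0
```

```bash
python3 - <<'E'
from m import *
s=arm.observe();print(s["clock"],s["position"],yaw_of(s),s["force"],s["width"])
p=vision.get_image("wrist");w=cloud(p)
ring_in_hand(w,s,.012,.03)
tx,ty=fr(w,s["position"],yaw_of(s),False);z=w[...,2]
for a,b in((.012,.02),(.02,.026),(.026,.03),(.03,.035)):
    m=(tx>a)&(tx<b)&(abs(ty)<.033)&(z>.015)&(z<.04);print(a,m.sum(),np.median(z[m]))
E
```

```text
16.8167 [ 0.43670609 -0.368796    0.00603084] -0.8425922874230611 [-0.08879967 -0.3776146  -0.05333856] 0.8008175332199619
plane dz/dx dz/dy h [-0.0028 -0.0007  0.0217] 4671 4110 tx [0.0124 0.0412 0.0413] ty [-0.0296  0.03  ]
0.012 689 0.027498186843867678
0.02 538 0.027510965286396766
0.026 345 0.027563549625964412
0.03 763 0.027678967619299527
```

Emit:
{"fn": "play_rows", "kwargs": {"increments": "0 0 0 0 -1; 0 0 0 0 -1; 0 0 0 0 -1; 0 0 0 0 -1; 0 0 -0.5 0 -1"}}

```text
clock: 17.28
position: [0.4364, -0.3681, 0.0102]
ee_rot: [-3.14, 0.022, 0.002]
force: [-0.5, 0.2, -2.4]
width: 0.651
gripper_force: 45.0
```

```bash
python3 - <<'E'
from m import *
s=arm.observe();print(s["clock"],s["position"],yaw_of(s),s["force"],s["width"],s["gripper_force"])
a=(*s["position"][:2],.011,yaw_of(s))
c=plan(a,(.44,-.355,.285,-.8),grip=-1)
c=plan(c,(.6047,.0657,.285,10.75),step=4,grip=-1)
E
```

```text
17.2833 [ 0.43641382 -0.36814136  0.01015479] -0.8110150989107479 [-0.46372002  0.19181014 -2.37374261] 0.6510144380213835 44.99938666820526
0.05 -0.19 -3.91 -0 -1; 0.05 -0.19 -3.91 -0 -1; 0.05 -0.19 -3.92 -0 -1; 0.05 -0.19 -3.91 -0 -1; 0.05 -0.19 -3.92 -0 -1
0.04 -0.18 -3.91 -0.01 -1; 0.05 -0.19 -3.92 -0 -1
end [ 0.44  -0.355  0.285 -0.801] 0.5833333333333334
1.32 -3.52 -0 -0.96 -1; 1.38 -3.5 -0 -0.96 -1; 1.44 -3.48 -0 -0.96 -1; 1.5 -3.45 -0 -0.96 -1; 1.56 -3.43 -0 -0.96 -1
1.61 -3.4 -0 -0.96 -1; 1.67 -3.38 -0 -0.97 -1; 1.73 -3.35 -0 -0.96 -1; 1.78 -3.31 -0 -0.97 -1; 1.84 -3.29 -0 -0.96 -1
1.9 -3.25 -0 -0.97 -1; 1.95 -3.22 -0 -0.96 -1
end [ 0.6047  0.0657  0.285  10.749 ] 1.0
```

Emit:
{"fn": "play_rows", "kwargs": {"increments": "0.05 -0.19 -3.91 0 -1; 0.05 -0.19 -3.91 0 -1; 0.05 -0.19 -3.92 0 -1; 0.05 -0.19 -3.91 0 -1; 0.05 -0.19 -3.92 0 -1"}}

```text
clock: 17.7
position: [0.4391, -0.3586, 0.2087]
ee_rot: [-3.141, 0.022, 0.001]
force: [1.4, -0.6, -2.4]
width: 0.649
gripper_force: 45.0
```

Emit:
{"fn": "play_rows", "kwargs": {"increments": "0.05 -0.18 -3.91 0 -1; 0.05 -0.19 -3.92 0 -1; 1.32 -3.52 0 -0.96 -1; 1.38 -3.5 0 -0.96 -1; 1.44 -3.48 0 -0.96 -1"}}

```text
clock: 18.12
position: [0.4819, -0.2495, 0.2859]
ee_rot: [3.14, 0.055, 0.002]
force: [0.6, -0.2, -3.8]
width: 0.647
gripper_force: 45.0
```

Emit:
{"fn": "play_rows", "kwargs": {"increments": "1.5 -3.45 0 -0.96 -1; 1.56 -3.43 0 -0.96 -1; 1.61 -3.4 0 -0.96 -1; 1.67 -3.38 0 -0.97 -1; 1.73 -3.35 0 -0.96 -1"}}

```text
clock: 18.53
position: [0.5504, -0.0733, 0.2851]
ee_rot: [3.136, 0.189, -0.001]
force: [0.7, 0.5, -2.7]
width: 0.65
gripper_force: 45.0
```

Emit:
{"fn": "play_rows", "kwargs": {"increments": "1.78 -3.31 0 -0.97 -1; 1.84 -3.29 0 -0.96 -1; 1.9 -3.25 0 -0.97 -1; 1.95 -3.22 0 -0.96 -1; 0 0 2.5 0 -1"}}

```text
clock: 18.95
position: [0.6086, 0.0759, 0.2639]
ee_rot: [-3.12, -0.31, -0.013]
force: [-0.1, 1.5, -1.2]
width: 0.652
gripper_force: 45.0
```

Emit:
{"fn": "play_rows", "kwargs": {"increments": "0 0 3.5 0 -1; 0 0 3.5 0 -1; 0 0 3 0 -1; 0 0 1.5 0 -1; 0 0 0.5 0 -1"}}

```text
clock: 19.37
position: [0.6031, 0.0644, 0.1365]
ee_rot: [3.127, 0.294, -0.01]
force: [-0.2, -0.7, -1.3]
width: 0.648
gripper_force: 45.0
```

Emit:
{"fn": "play_rows", "kwargs": {"increments": "0 0 0 0 -1; 0 0 0 0 -1; 0 0 0 0 -1; 0 0 0 0 -1; 0 0 0 0 -1"}}

```text
clock: 19.78
position: [0.6063, 0.0652, 0.1412]
ee_rot: [-3.128, -0.293, -0.003]
force: [0.1, 0.4, -2.6]
width: 0.649
gripper_force: 45.0
```

```bash
cat >> m.py <<'E'
def clampview(w,s,zt,h):
    cx,cy=fr(w,(.6062,.066),10.75);z=w[...,2]
    m=(abs(cx)<.06)&(abs(cy)<.045)&(abs(z-s["position"][2]-zt)<h);print("part top z",np.median(z[m]),"x",np.percentile(cx[m],[.5,99.5]),"y",np.percentile(cy[m&(cx>.015)],[.5,99.5]))
    for sx in(-1,1):
      for sy in(-1,1):
        q=(cx*sx>.02)&(cx*sx<.06)&(cy*sy>.01)&(cy*sy<.048)&(z>.084)&(z<.096)
        if q.sum()>20:print(sx,sy,q.sum(),np.round([np.median(cx[q]),np.median(cy[q])],4),np.round([cx[q].min(),cx[q].max(),cy[q].min(),cy[q].max()],4))
E
python3 - <<'E'
from m import *
s=arm.observe();print(s["clock"],s["position"],yaw_of(s),s["force"],s["width"])
p=vision.get_image("wrist");w=cloud(p)
clampview(w,s,.0217,.004)
E
```

```text
19.7833 [0.60631804 0.06516981 0.14121023] 10.721251223726325 [ 0.11169646  0.43180627 -2.57742658] 0.6493283203353005
part top z 0.16288565943214767 x [-0.02797415  0.04070653] y [-0.03046782  0.02917468]
1 -1 408 [ 0.0424 -0.0332] [ 0.0318  0.0476 -0.0383 -0.0219]
1 1 406 [0.0425 0.0324] [0.0318 0.0477 0.021  0.0377]
```

Emit:
{"fn": "play_rows", "kwargs": {"increments": "-0.05 -0.03 0.8 0 -1; 0 0 0.9 0 -1; 0 0 0.9 0 -1; 0 0 0.9 0 -1; 0 0 0.9 0 -1"}}

```text
clock: 20.25
position: [0.6046, 0.0652, 0.0944]
ee_rot: [3.128, 0.294, -0.002]
force: [0.1, -0.4, -1.7]
width: 0.65
gripper_force: 45.0
```

Emit:
{"fn": "play_rows", "kwargs": {"increments": "0 0 0.9 0 -1; 0 0 0.8 0 -1; 0 0 0.6 0 -1; 0 0 0.4 0 -1; 0 0 0 0 -1"}}

```text
clock: 20.67
position: [0.6046, 0.0652, 0.0679]
ee_rot: [3.128, 0.294, -0.002]
force: [0.1, 0.1, -2.5]
width: 0.651
gripper_force: 45.0
```

Emit:
{"fn": "play_rows", "kwargs": {"increments": "0 0 0 0 -1; 0 0 0 0 -1; 0 0 0 0 -1"}}

```text
clock: 20.92
position: [0.6055, 0.0654, 0.0695]
ee_rot: [-3.128, -0.294, -0.002]
force: [0.6, 0.4, -1.3]
width: 0.65
gripper_force: 45.0
```

Emit:
{"fn": "play_rows", "kwargs": {"increments": "0 0 0.4 0 -1; 0 0 0.3 0 -1; 0 0 0.1 0 -1; 0 0 0 0 -1; 0 0 0 0 -1"}}

```text
clock: 21.33
position: [0.605, 0.0653, 0.0608]
ee_rot: [3.128, 0.294, -0.0]
force: [0.3, 0.0, -1.5]
width: 0.652
gripper_force: 45.0
```

Emit:
{"fn": "play_rows", "kwargs": {"increments": "0 0 0.1 0 -1; 0 0 0 0 -1; 0 0 0 0 -1"}}

```text
clock: 21.58
position: [0.6051, 0.0653, 0.06]
ee_rot: [3.128, 0.294, 0.0]
force: [0.6, 0.9, -1.5]
width: 0.651
gripper_force: 45.0
```

Emit:
{"fn": "play_rows", "kwargs": {"increments": "0 0 0.07 0 -1; 0 0 0 0 -1; 0 0 0 0 -1"}}

```text
clock: 21.83
position: [0.6052, 0.0653, 0.0596]
ee_rot: [3.128, 0.294, 0.001]
force: [-2.1, 0.3, 4.2]
width: 0.653
gripper_force: 45.0
```

Emit:
{"fn": "play_rows", "kwargs": {"increments": "0 0 0.05 0 -1; 0 0 0 0 -1; 0 0 0 0 0.6; 0 0 0 0 0.6; 0 0 0 0 0.6"}}

```text
clock: 22.25
position: [0.6052, 0.0653, 0.0585]
ee_rot: [-3.128, -0.294, -0.0]
force: [0.2, 0.2, 0.6]
width: 0.786
gripper_force: 0.0
```

Emit:
{"fn": "play_rows", "kwargs": {"increments": "0 0 0 0 0.6; 0 0 -1 0 0.6; 0 0 -3 0 0.6; 0 0 -3.8 0 0.6; 0 0 -3.8 0 0.6"}}

```text
clock: 22.67
position: [0.6043, 0.0653, 0.1761]
ee_rot: [-3.128, -0.294, 0.003]
force: [0.7, 0.6, 0.8]
width: 0.798
gripper_force: 0.0
```

Emit:
{"fn": "play_rows", "kwargs": {"increments": "0 0 -3.8 0 0.6; 0 0 -2 0 0.6; 0 0 0 0 0.6"}}

```text
clock: 22.92
position: [0.6077, 0.0662, 0.2393]
ee_rot: [-3.127, -0.294, -0.015]
force: [1.3, -0.6, 1.1]
width: 0.803
gripper_force: 0.0
```

```bash
python3 - <<'E'
from m import *
s=arm.observe();print(s["clock"],s["position"],yaw_of(s),s["force"],s["width"])
p=vision.get_image("wrist");save(p,"w8");w=cloud(p);cx,cy=fr(w,(.6062,.066),10.75);z=w[...,2]
m=(abs(cx)<.043)&(abs(cy)<.033)&(abs(z-.082)<.003)&((abs(cx)<.03)|(abs(cy)<.022))
A=np.c_[cx[m],cy[m],np.ones(m.sum())];print("rim",np.linalg.lstsq(A,z[m],rcond=None)[0],m.sum(),np.percentile(z[m],[5,50,95]))
q=(abs(cx)<.04)&(cy<-.05)&(cy>-.1)&(z>.05);print("bar",np.median(cy[q]),np.percentile(z[q],[50,95]))
c=plan((.605,.0653,s["position"][2],10.75),(.49,-.434,.25,-.72),grip=1)
E
```

```text
22.9167 [0.60771373 0.06616514 0.23929107] 10.73208931127284 [ 1.28605082 -0.55828153  1.13974189] 0.8032819762109973
rim [0.00161578 0.00021293 0.08158654] 1658 [0.08038092 0.08158142 0.08279923]
bar -0.058422000950830846 [0.32824609 0.34169457]
-1.59 3.61 -0.08 0.88 1; -1.53 3.63 -0.08 0.88 1; -1.47 3.66 -0.08 0.88 1; -1.42 3.68 -0.08 0.88 1; -1.36 3.7 -0.08 0.88 1
-1.3 3.72 -0.08 0.88 1; -1.25 3.74 -0.08 0.88 1; -1.19 3.76 -0.09 0.88 1; -1.13 3.77 -0.08 0.89 1; -1.07 3.79 -0.09 0.88 1
-1.01 3.81 -0.08 0.89 1; -0.96 3.82 -0.09 0.88 1; -0.9 3.84 -0.08 0.89 1
end [ 0.49  -0.434  0.25  -0.72 ] 1.0833333333333333
```

Emit:
{"fn": "play_rows", "kwargs": {"increments": "-1.59 3.61 -0.08 0.88 1; -1.53 3.63 -0.08 0.88 1; -1.47 3.66 -0.08 0.88 1; -1.42 3.68 -0.08 0.88 1; -1.36 3.7 -0.08 0.88 1", "grip_force": 20}}

```text
clock: 23.38
position: [0.5593, -0.1284, 0.2358]
ee_rot: [-3.137, -0.173, 0.003]
force: [1.8, -0.2, -0.5]
width: 0.999
gripper_force: 0.0
```

Emit:
{"fn": "play_rows", "kwargs": {"increments": "-1.3 3.72 -0.08 0.88 1; -1.25 3.74 -0.08 0.88 1; -1.19 3.76 -0.09 0.88 1; -1.13 3.77 -0.08 0.89 1; -1.07 3.79 -0.09 0.88 1"}}

```text
clock: 23.8
position: [0.5151, -0.3203, 0.24]
ee_rot: [-3.14, -0.052, 0.003]
force: [0.9, -0.6, -0.5]
width: 1.005
gripper_force: 0.0
```

Emit:
{"fn": "play_rows", "kwargs": {"increments": "-1.01 3.81 -0.08 0.89 1; -0.96 3.82 -0.09 0.88 1; -0.9 3.84 -0.08 0.89 1; 1.5 0 2 0 1; 1.5 0 3 0 1"}}

```text
clock: 24.22
position: [0.5185, -0.4396, 0.1947]
ee_rot: [3.137, -0.032, 0.003]
force: [1.5, -0.3, 0.0]
width: 0.997
gripper_force: 0.0
```

Emit:
{"fn": "play_rows", "kwargs": {"increments": "1.3 0 3 0 1; 0 0 3 0 1; 0 0 1.5 0 1; 0 0 0 0 1; 0 0 0 0 1"}}

```text
clock: 24.63
position: [0.5319, -0.434, 0.1171]
ee_rot: [-3.14, 0.02, 0.004]
force: [0.6, -0.1, 0.5]
width: 1.001
gripper_force: 0.0
```

Emit:
{"fn": "play_rows", "kwargs": {"increments": "0 0 0 0 1; 0 0 0 0 1; 0 0 0 0 1"}}

```text
clock: 24.88
position: [0.5335, -0.4352, 0.1202]
ee_rot: [3.14, -0.021, 0.003]
force: [0.8, -0.4, 0.2]
width: 0.997
gripper_force: 0.0
```

```bash
python3 - <<'E'
from m import *
s=arm.observe();print(s["clock"],s["position"],yaw_of(s))
p=vision.get_image("wrist");w=cloud(p);co=np.load("plane.npy")
n=np.array([-co[0],-co[1],1]);n/=np.linalg.norm(n);u=np.array([co[0],co[1],co[0]**2+co[1]**2]);u/=np.linalg.norm(u);v=np.cross(n,u)
O=np.array([.54,-.375,0]);O[2]=co[:2]@O[:2]+co[2];D=w-O;U,V,N=D@u,D@v,D@n
k=(N>.0155)&(N<.03)&(abs(V+.059)<.05)&(abs(U)<.06);r=cv2.minAreaRect((np.c_[U[k],V[k]]*1000).astype(np.float32));a=np.array(r[0])/1000
print(k.sum(),r,np.round(O+a[0]*u+a[1]*v,4))
c=plan((*s["position"],yaw_of(s)),(.533,-.4342,.0495,-.72),step=1.1,grip=1)
E
```

```text
24.8833 [ 0.53349489 -0.43515482  0.12018751] -0.7517183956572054
3406 ((8.016202926635742, -59.560462951660156), (46.020023345947266, 57.6163215637207), 89.85220336914062) [ 0.5456 -0.4346  0.0384]
-0.01 -0.01 1.01 -0 1; -0.01 -0.01 1.01 -0.01 1; -0.01 -0.01 1.01 -0 1; -0.01 -0.02 1.01 -0.01 1; -0 -0.01 1.01 -0 1
-0.01 -0.02 1.01 -0.01 1; -0 -0.01 1.01 -0 1
end [ 0.533  -0.4342  0.0495 -0.7217] 0.5833333333333334
```

Emit:
{"fn": "play_rows", "kwargs": {"increments": "-0.05 -0.05 1.5 0 1; 0 0 1.5 0 1; 0 0 1.5 0 1; 0 0 1.1 0 1; 0 0 0.7 0 1"}}

```text
clock: 25.35
position: [0.532, -0.4339, 0.0546]
ee_rot: [-3.141, 0.02, 0.001]
force: [-1.7, -0.6, 0.5]
width: 1.0
gripper_force: 0.0
```

Emit:
{"fn": "play_rows", "kwargs": {"increments": "0 0 0.4 0 1; 0 0 0.1 0 1; 0 0 0 0 1; 0 0 0 0 1; 0 0 0 0 1"}}

```text
clock: 25.77
position: [0.5328, -0.4344, 0.0513]
ee_rot: [3.141, -0.02, 0.002]
force: [0.4, 0.3, -0.5]
width: 1.002
gripper_force: 0.0
```

Emit:
{"fn": "play_rows", "kwargs": {"increments": "0 0 0.15 0 -1; 0 0 0 0 -1; 0 0 0 0 -1; 0 0 0 0 -1; 0 0 0 0 -1"}}

```text
clock: 26.18
position: [0.5324, -0.4341, 0.049]
ee_rot: [3.141, -0.02, 0.0]
force: [0.4, -1.3, 0.2]
width: 0.686
gripper_force: 0.0
```

Emit:
{"fn": "play_rows", "kwargs": {"increments": "0 0 0 0 -1; 0 0 0 0 -1; 0 0 0 0 -1; 0 0 0 0 -1; 0 0 0 0 -1"}}

```text
clock: 26.6
position: [0.5323, -0.4342, 0.049]
ee_rot: [3.141, -0.02, 0.0]
force: [-0.1, -1.2, -0.6]
width: 0.488
gripper_force: 20.0
```

Emit:
{"fn": "play_rows", "kwargs": {"increments": "0 0 -0.3 0 -1; 0 0 -0.5 0 -1; 0 0 -0.8 0 -1; 0 0 0 0 -1; 0 0 0 0 -1", "grip_force": 25}}

```text
clock: 27.02
position: [0.5329, -0.4344, 0.0659]
ee_rot: [3.141, -0.02, 0.002]
force: [-0.5, -0.5, -2.3]
width: 0.489
gripper_force: 25.0
```

```bash
python3 - <<'E'
from m import *
s=arm.observe();print(s["clock"],s["position"],yaw_of(s),s["force"],s["width"],s["gripper_force"])
p=vision.get_image("wrist");save(p,"w9")
E
```

```text
27.0167 [ 0.53287703 -0.43436692  0.06586527] -0.7425172951758808 [-0.45473131 -0.45195937 -2.32474108] 0.4893278259209975 25.03052758609556
```

View pics/w9.png

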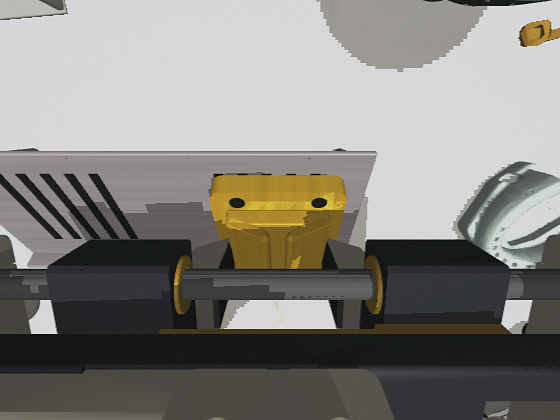

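Emit:
{"fn": "play_rows", "kwargs": {"increments": "0 0 -1.5 0 -1; 0 0 -2 0 -1; 0 0 -1.5 0 -1; -1 -0.5 -0.5 0 -1; -2 -1.1 0 0 -1"}}

```text
clock: 27.48
position: [0.5051, -0.4188, 0.1216]
ee_rot: [3.139, -0.019, 0.007]
force: [1.3, -0.3, -2.2]
width: 0.488
gripper_force: 25.0
```

Emit:
{"fn": "play_rows", "kwargs": {"increments": "-2.5 -1.4 0 0 -1; -2.5 -1.4 0 0 -1; -2 -1.1 0.5 0 -1; -1.3 -0.6 1 0 -1; -0.5 -0.3 1.5 0 -1"}}

```text
clock: 27.9
position: [0.4133, -0.3681, 0.0907]
ee_rot: [3.141, -0.022, 0.0]
force: [0.3, 0.7, -1.9]
width: 0.493
gripper_force: 25.0
```

Emit:
{"fn": "play_rows", "kwargs": {"increments": "0 0 1.5 0 -1; 0 0 1 0 -1; 0 0 0.5 0 -1; 0 0 0 0 -1; 0 0 0 0 -1"}}

```text
clock: 28.32
position: [0.4156, -0.3686, 0.06]
ee_rot: [-3.141, 0.02, -0.0]
force: [0.2, 0.1, -1.3]
width: 0.496
gripper_force: 25.0
```

Emit:
{"fn": "play_rows", "kwargs": {"increments": "0 0 1.2 0 -1; 0 0 1 0 -1; 0.3 0 0.4 0 -1; 0.5 0 0.5 0 -1; 0.5 0 0.5 0 -1"}}

```text
clock: 28.73
position: [0.4288, -0.3689, 0.024]
ee_rot: [3.141, -0.02, 0.0]
force: [-2.1, 0.1, 1.2]
width: 0.494
gripper_force: 25.0
```

Emit:
{"fn": "play_rows", "kwargs": {"increments": "0.5 0 0.5 0 -1; 0.5 0 0.4 0 -1; 0 0 0 0 -1; 0 0 0 0 -1"}}

```text
clock: 29.07
position: [0.4388, -0.3687, 0.0145]
ee_rot: [-3.141, 0.02, -0.0]
force: [-0.1, -0.9, -1.7]
width: 0.496
gripper_force: 25.0
```

```bash
python3 - <<'E'
from m import *
s=arm.observe();print(s["clock"],s["position"],yaw_of(s),s["force"],s["width"],s["gripper_force"])
p=vision.get_image("wrist");save(p,"w10");w=cloud(p)
tx,ty=fr(w,s["position"],yaw_of(s),False);z=w[...,2]
for a in np.arange(.0,.048,.006):
    m=(tx>a)&(tx<a+.006)&(abs(ty)<.033)&(z>.004)&(z<.06);print(round(a,3),m.sum(),np.percentile(z[m],[10,50,90]).round(4) if m.sum() else 0)
E
```

```text
29.0667 [ 0.43884074 -0.36867624  0.01451468] -0.7148015268249023 [-0.1366656  -0.88982036 -1.66571051] 0.4961197960280225 24.999755253084004
0.0 1178 [0.0182 0.0228 0.0264]
0.006 2698 [0.0176 0.0251 0.0445]
0.012 1340 [0.0104 0.021  0.0258]
0.018 1381 [0.0103 0.0212 0.0257]
0.024 1978 [0.0104 0.0191 0.0253]
0.03 1401 [0.0097 0.0105 0.0113]
0.036 1502 [0.0084 0.0104 0.0113]
0.042 0 0
```

Emit:
{"fn": "play_rows", "kwargs": {"increments": "0 0 0.05 0 -1; 0 0 0 0 0.3; 0 0 0 0 0.3; 0 0 0 0 0.3; 0 0 0.15 0 0.3"}}

```text
clock: 29.53
position: [0.4385, -0.3691, 0.0133]
ee_rot: [3.141, -0.02, 0.001]
force: [-0.6, -0.3, -0.4]
width: 0.645
gripper_force: 0.0
```

Emit:
{"fn": "play_rows", "kwargs": {"increments": "0 0 0.05 0 0.3; 0 0 0 0 0.3; 0 0 0 0 0.3", "grip_force": 45}}

```text
clock: 29.78
position: [0.4382, -0.3688, 0.0124]
ee_rot: [3.142, -0.02, -0.0]
force: [0.1, 0.9, -0.2]
width: 0.654
gripper_force: 0.0
```

```bash
python3 - <<'E'
from m import *
s=arm.observe();print(s["clock"],s["position"],yaw_of(s),s["force"],s["width"],s["gripper_force"])
p=vision.get_image("wrist");w=cloud(p)
tx,ty=fr(w,s["position"],yaw_of(s),False);z=w[...,2]
m=(tx>.012)&(tx<.06)&(abs(ty)<.04)&(abs(z-.0102)<.002);print(m.sum(),np.median(z[m]),np.percentile(tx[m],[98,99.5]),np.percentile(ty[m],[.5,99.5]))
m&=tx>.03;print(np.linalg.lstsq(np.c_[tx[m],ty[m],np.ones(m.sum())],z[m],rcond=None)[0])
m=(tx>.012)&(tx<.06)&(abs(ty)<.04)&(z>.015)&(z<.03);print("saddle",np.percentile(tx[m],[98,99.5]),np.percentile(ty[m],[.5,99.5]))
E
```

```text
29.7833 [ 0.43819854 -0.36882591  0.01239616] -0.741562671589863 [ 0.08000955  0.93829428 -0.17784318] 0.6544377410117292 0.0
3783 0.009722273044644542 [0.04195995 0.04211388] [-0.02988424  0.02969925]
[-0.02014276 -0.00039277  0.01048465]
saddle [0.03009929 0.03024576] [-0.02260592  0.02249694]
```

Emit:
{"fn": "play_rows", "kwargs": {"increments": "0 0 0.1 0 0.3; 0 0 0 0 -1; 0 0 0 0 -1; 0 0 0 0 -1; 0 0 0 0 -1"}}

```text
clock: 30.25
position: [0.4382, -0.3688, 0.0114]
ee_rot: [3.142, -0.02, -0.0]
force: [0.6, -0.3, -0.5]
width: 0.492
gripper_force: 45.0
```

Emit:
{"fn": "play_rows", "kwargs": {"increments": "0 0 0 0 -1; 0 0 -0.5 0 -1; 0 0 -1 0 -1"}}

```text
clock: 30.5
position: [0.4373, -0.3682, 0.0259]
ee_rot: [-3.14, 0.02, 0.003]
force: [0.3, -0.3, -2.0]
width: 0.492
gripper_force: 45.0
```

```bash
python3 - <<'E'
from m import *
s=arm.observe();print(s["clock"],s["position"],yaw_of(s),s["force"],s["width"],s["gripper_force"])
a=(.4382,-.3688,.0264,-.74)
c=plan(a,(.44,-.355,.285,-.74),grip=-1)
c=plan(c,(.6042,.0653,.285,10.75),step=4,grip=-1)
E
```

```text
30.5 [ 0.4373249  -0.36818411  0.0258508 ] -0.7370499978945878 [ 0.34583301 -0.26127674 -1.99391802] 0.49159456016294567 44.99943295028061
0.02 -0.2 -3.69 -0 -1; 0.02 -0.2 -3.7 -0 -1; 0.02 -0.2 -3.69 -0 -1; 0.03 -0.2 -3.7 -0 -1; 0.02 -0.19 -3.69 -0 -1
0.03 -0.2 -3.69 -0 -1; 0.02 -0.19 -3.7 -0 -1
end [ 0.44  -0.355  0.285 -0.74 ] 0.5833333333333334
1.32 -3.52 0 -0.96 -1; 1.38 -3.5 0 -0.96 -1; 1.44 -3.47 0 -0.96 -1; 1.5 -3.45 0 -0.96 -1; 1.56 -3.42 0 -0.96 -1
1.61 -3.4 0 -0.96 -1; 1.67 -3.37 0 -0.96 -1; 1.73 -3.34 0 -0.95 -1; 1.78 -3.31 0 -0.96 -1; 1.84 -3.28 0 -0.95 -1
1.89 -3.25 0 -0.96 -1; 1.94 -3.22 0 -0.95 -1
end [ 0.6042  0.0653  0.285  10.75  ] 1.0
```

Emit:
{"fn": "play_rows", "kwargs": {"increments": "0.02 -0.2 -3 0 -1; 0.02 -0.2 -3.7 0 -1; 0.02 -0.2 -3.7 0 -1; 0.03 -0.2 -3.7 0 -1; 0.02 -0.19 -3.7 0 -1"}}

```text
clock: 30.92
position: [0.439, -0.3585, 0.2072]
ee_rot: [3.141, -0.02, 0.001]
force: [0.4, -1.4, -1.6]
width: 0.492
gripper_force: 45.0
```

Emit:
{"fn": "play_rows", "kwargs": {"increments": "0.03 -0.2 -3.7 0 -1; 0.02 -0.19 -3.7 0 -1; 1.32 -3.52 -0.66 -0.96 -1; 1.38 -3.5 0 -0.96 -1; 1.44 -3.47 0 -0.96 -1"}}

```text
clock: 31.33
position: [0.4812, -0.2491, 0.2872]
ee_rot: [3.14, 0.057, 0.004]
force: [0.8, 0.1, -2.6]
width: 0.493
gripper_force: 45.0
```

Emit:
{"fn": "play_rows", "kwargs": {"increments": "1.5 -3.45 0 -0.96 -1; 1.56 -3.42 0 -0.96 -1; 1.61 -3.4 0 -0.96 -1; 1.67 -3.37 0 -0.96 -1; 1.73 -3.34 0 -0.95 -1"}}

```text
clock: 31.75
position: [0.5494, -0.0731, 0.2861]
ee_rot: [3.135, 0.191, 0.001]
force: [0.9, -0.2, -1.8]
width: 0.493
gripper_force: 45.0
```

Emit:
{"fn": "play_rows", "kwargs": {"increments": "1.78 -3.31 0 -0.96 -1; 1.84 -3.28 0 -0.95 -1; 1.89 -3.25 0 -0.96 -1; 1.94 -3.22 0 -0.95 -1; 0 0 2.5 0 -1"}}

```text
clock: 32.17
position: [0.6072, 0.076, 0.265]
ee_rot: [-3.12, -0.31, -0.015]
force: [-0.3, 1.1, -0.7]
width: 0.498
gripper_force: 45.0
```

Emit:
{"fn": "play_rows", "kwargs": {"increments": "0 0 3.5 0 -1; 0 0 3.5 0 -1; 0 0 3 0 -1; 0 0 1.5 0 -1; 0 0 0.5 0 -1"}}

```text
clock: 32.58
position: [0.6021, 0.0645, 0.1375]
ee_rot: [3.127, 0.294, -0.008]
force: [-0.7, -0.3, -1.5]
width: 0.497
gripper_force: 45.0
```

Emit:
{"fn": "play_rows", "kwargs": {"increments": "0 0 0 0 -1; 0 0 0 0 -1; 0 0 0 0 -1; 0 0 0 0 -1; 0 0 0 0 -1"}}

```text
clock: 33.0
position: [0.6049, 0.0653, 0.1413]
ee_rot: [3.128, 0.294, 0.003]
force: [-0.4, 0.0, -2.6]
width: 0.496
gripper_force: 45.0
```

```bash
python3 - <<'E'
from m import *
s=arm.observe();print(s["clock"],s["position"],yaw_of(s),s["force"],s["width"])
p=vision.get_image("wrist");w=cloud(p)
clampview(w,s,-.0015,.002)
tx,ty=fr(w,s["position"],yaw_of(s),False);tz=w[...,2]-s["position"][2]
m=(tx>.031)&(tx<.06)&(abs(ty)<.035)&(abs(tz+.001)<.006);print(np.linalg.lstsq(np.c_[tx[m],ty[m],np.ones(m.sum())],tz[m],rcond=None)[0],m.sum(),np.percentile(tx[m],99.5))
E
```

```text
33.0 [0.6048796  0.06531509 0.14132663] 10.744077952359435 [-0.36680235  0.0074327  -2.62091039] 0.4961157627329823
part top z 0.13960627934328224 x [-0.0394239   0.04065312] y [-0.02997252  0.02952859]
1 -1 398 [ 0.0425 -0.0332] [ 0.0316  0.0475 -0.0384 -0.0218]
1 1 392 [0.0425 0.0324] [0.0317 0.0475 0.0211 0.0376]
[-0.08780685 -0.0006293   0.00135256] 2808 0.04215410753473257
```

```bash
python3 - <<'E'
from m import *
p=vision.get_image("wrist");s=arm.observe();w=cloud(p);print(s["position"])
tx,ty=fr(w,s["position"],yaw_of(s),False);tz=w[...,2]-s["position"][2]
for a,b in((-.038,-.034),(-.03,-.02),(-.01,0),(.0,.01),(.01,.02),(.02,.03),(.031,.035),(.035,.038),(.038,.041)):
    m=(tx>a)&(tx<b)&(abs(ty)<.029)&(abs(ty)>(.0245 if a<.031 else 0))&(tz<.008)&(tz>-.02);print(a,m.sum(),np.percentile(tz[m],[10,50,90]).round(4) if m.sum() else 0)
# saddle crest line
for a,b in((-.025,-.015),(.008,.015),(.015,.021),(.021,.027)):
    m=(tx>a)&(tx<b)&(abs(abs(ty)-.006)<.003)&(tz<.025)&(tz>0.005);print("crest",a,m.sum(),np.percentile(tz[m],[10,50,90]).round(4) if m.sum() else 0)
E
```

```text
[0.60453243 0.06529018 0.14079127]
-0.038 76 [-0.0024 -0.0017 -0.001 ]
-0.03 86 [-0.0023 -0.0014 -0.0009]
-0.01 0 0
0.0 117 [-0.0019  0.0027  0.0068]
0.01 348 [-0.0022 -0.0014 -0.0004]
0.02 346 [-0.0022 -0.0015 -0.0008]
0.031 929 [-0.0023 -0.0015 -0.0007]
0.035 703 [-0.0023 -0.0015 -0.0007]
0.038 710 [-0.0022 -0.0015 -0.0007]
crest -0.025 337 [0.0128 0.0138 0.0146]
crest 0.008 368 [0.0122 0.0136 0.0148]
crest 0.015 326 [0.0125 0.0136 0.0146]
crest 0.021 328 [0.0126 0.0138 0.0148]
```

Emit:
{"fn": "play_rows", "kwargs": {"increments": "-0.02 0 0.6 0 -1; 0 0 0.8 0 -1; 0 0 0.8 0 -1; 0 0 0.8 0 -1; 0 0 0.6 0 -1"}}

```text
clock: 33.52
position: [0.6033, 0.065, 0.1024]
ee_rot: [3.128, 0.294, -0.003]
force: [-0.8, -0.6, -2.3]
width: 0.494
gripper_force: 45.0
```

Emit:
{"fn": "play_rows", "kwargs": {"increments": "0 0 0.4 0 -1; 0 0 0.2 0 -1; 0 0 0 0 -1; 0 0 0 0 -1; 0 0 0 0 -1"}}

```text
clock: 33.93
position: [0.6043, 0.0653, 0.0984]
ee_rot: [-3.128, -0.294, -0.001]
force: [-0.1, 0.0, -2.2]
width: 0.496
gripper_force: 45.0
```

Emit:
{"fn": "play_rows", "kwargs": {"increments": "0 0 0.25 0 -1; 0 0 0.15 0 -1; 0 0 0 0 -1; 0 0 0 0 -1"}}

```text
clock: 34.27
position: [0.6039, 0.0652, 0.094]
ee_rot: [3.128, 0.294, -0.0]
force: [0.2, 0.0, -2.0]
width: 0.493
gripper_force: 45.0
```

Emit:
{"fn": "play_rows", "kwargs": {"increments": "0 0 0.1 0 -1; 0 0 0 0 -1; 0 0 0 0 -1"}}

```text
clock: 34.52
position: [0.6042, 0.0653, 0.0933]
ee_rot: [3.128, 0.294, 0.001]
force: [-0.7, -0.4, 1.0]
width: 0.493
gripper_force: 45.0
```

Emit:
{"fn": "play_rows", "kwargs": {"increments": "0 0 0.08 0 -1; 0 0 0 0 -1; 0 0 0 0 -1"}}

```text
clock: 34.77
position: [0.6042, 0.0652, 0.0925]
ee_rot: [3.128, 0.294, 0.001]
force: [-0.4, -0.1, 3.6]
width: 0.493
gripper_force: 45.0
```

Emit:
{"fn": "play_rows", "kwargs": {"increments": "0 0 0 0 0.35; 0 0 0 0 0.35; 0 0 0 0 0.35; 0 0 0 0 0.35; 0 0 -0.5 0 0.35"}}

```text
clock: 35.18
position: [0.6032, 0.065, 0.0963]
ee_rot: [3.128, 0.294, -0.003]
force: [-0.3, 0.3, -0.6]
width: 0.673
gripper_force: 0.0
```

Emit:
{"fn": "play_rows", "kwargs": {"increments": "0 0 -2 0 0.35; 0 0 -3.5 0 0.35; 0 0 -3.5 0 -1; 0 0 -2 0 -1; 0 0 0 0 -1"}}

```text
clock: 35.6
position: [0.6066, 0.066, 0.2128]
ee_rot: [-3.127, -0.294, -0.013]
force: [1.2, 0.6, 0.6]
width: 0.508
gripper_force: 0.0
```

```bash
python3 - <<'E'
from m import *
s=arm.observe();print(s["clock"],s["position"],yaw_of(s),s["joints"].round(2),s["width"])
p=vision.get_image("wrist");save(p,"w11");w=cloud(p);cx,cy=fr(w,(.6062,.066),10.75);z=w[...,2]
m=(abs(cx)<.039)&(abs(cx)>.0305)&(abs(cy)<.028)&(z>.085)&(z<.1);print("plate top",m.sum(),np.linalg.lstsq(np.c_[cx[m],cy[m],np.ones(m.sum())],z[m],rcond=None)[0])
for sy in(-1,1):
    m=(abs(cx)<.026)&(abs(cy-sy*.0058)<.002)&(z>.09)&(z<.12);print("crest",sy,m.sum(),np.median(z[m]))
q=(abs(cx)<.04)&(cy<-.05)&(cy>-.1)&(z>.05)&(z<.1);print("bar",q.sum(),np.median(cy[q]),np.percentile(z[q],[50,95]))
t=np.load("top0.npz")["w"].reshape(-1,3)
for nm in("w2.npz","w3.npz"):
    t=np.r_[t,np.load(nm)["w"].reshape(-1,3)]
X,Y=fr(t,(.6062,.066),10.75);Z=t[:,2]
for nm,(a,b,c,d) in dict(along=(-.04,.04,-.21,-.05),rot=(-.105,.105,-.14,-.05)).items():
    k=(X>a)&(X<b)&(Y>c)&(Y<d)&(Z<.27)&(Z>.02)
    print(nm,k.sum(),"zmax",Z[k].max(),"n>.12",(k&(Z>.12)).sum(), t[k&(Z>.12)][:5].round(3).tolist(), t[k].round(3)[Z[k].argmax()])
E
```

```text
35.6 [0.60655132 0.06601326 0.21275103] 10.747792029725352 [ 0.05  0.45 -0.35  1.61  0.17  1.1  -1.73] 0.5076535300703725
plate top 1154 [0.00022992 0.00210205 0.09171487]
crest -1 307 0.10720019940823644
crest 1 307 0.10715588893037825
bar 1059 -0.06825161804450987 [0.08043931 0.08210655]
along 1887 zmax 0.08579792087552196 n>.12 0 [] [ 0.615 -0.001  0.086]
rot 3265 zmax 0.09775063393174244 n>.12 0 [] [ 0.735 -0.052  0.098]
```

```bash
python3 - <<'E'
from m import *
t=np.load("top0.npz")["w"].reshape(-1,3)
for nm in("w2.npz","w3.npz"): t=np.r_[t,np.load(nm)["w"].reshape(-1,3)]
X,Y=fr(t,(.6062,.066),10.75);Z=t[:,2]
for x0 in(.0375,.05,.06,.07,.09,.11):
  for nm,(c,d) in dict(dust=(-.25,-.1),clamp=(-.1,.09)).items():
    k=(abs(X)<x0)&(Y>c)&(Y<d)&(Z<.27)&(Z>.1);print(x0,nm,k.sum(),(X[k].min().round(3),X[k].max().round(3),Y[k].min().round(3),Y[k].max().round(3),Z[k].max().round(3)) if k.any() else "")
q=vision.get_image("wrist");w=cloud(q);s=arm.observe();print(s["position"],yaw_of(s),s["width"])
# visible fingers (tool frame) : points near TCP
tx,ty=fr(w,s["position"],yaw_of(s),False);tz=w[...,2]-s["position"][2]
for a,b in((-.005,.01),(.01,.02),(.02,.03),(.03,.04),(.04,.05)):
    k=(abs(tx)<.02)&(abs(ty)<.08)&(tz>a)&(tz<b);print(a,k.sum(),(np.percentile(ty[k],[1,25,75,99]).round(3),np.percentile(tx[k],[1,99]).round(3)) if k.any() else "")
E
```

```text
0.0375 dust 0 
0.0375 clamp 0 
0.05 dust 60 (np.float64(0.046), np.float64(0.05), np.float64(-0.229), np.float64(-0.224), np.float64(0.105))
0.05 clamp 0 
0.06 dust 173 (np.float64(0.046), np.float64(0.059), np.float64(-0.23), np.float64(-0.224), np.float64(0.118))
0.06 clamp 0 
0.07 dust 180 (np.float64(0.046), np.float64(0.069), np.float64(-0.23), np.float64(-0.224), np.float64(0.134))
0.07 clamp 0 
0.09 dust 203 (np.float64(0.046), np.float64(0.089), np.float64(-0.25), np.float64(-0.224), np.float64(0.177))
0.09 clamp 0 
0.11 dust 250 (np.float64(0.046), np.float64(0.11), np.float64(-0.25), np.float64(-0.125), np.float64(0.178))
0.11 clamp 0 
[0.60434704 0.06525709 0.20813713] 10.749405731705753 0.4191730305513902
-0.005 325 (array([-0.031, -0.023,  0.023,  0.031]), array([-0.004,  0.011]))
0.01 653 (array([-0.037, -0.027,  0.027,  0.037]), array([0.   , 0.011]))
0.02 687 (array([-0.036, -0.028,  0.027,  0.036]), array([0.003, 0.011]))
0.03 526 (array([-0.033, -0.027,  0.026,  0.033]), array([-0.009,  0.011]))
0.04 586 (array([-0.024, -0.022,  0.022,  0.023]), array([-0.01 ,  0.003]))
```

Emit:
{"fn": "play_rows", "kwargs": {"increments": "0.1 3 0 0 -1; 0 3.8 0 0 -1; 0 2.4 0.5 0 -1; 0 0.6 2 0 -1; 0 0 3 0 -1"}}

```text
clock: 36.12
position: [0.6245, -0.0349, 0.1523]
ee_rot: [3.127, 0.286, 0.004]
force: [1.1, 0.1, -0.5]
width: 0.058
gripper_force: 0.0
```

Emit:
{"fn": "play_rows", "kwargs": {"increments": "0 0 3 0 -1; 0 0 2.5 0 -1; 0 0 1.5 0 -1; 0 0 0.8 0 -1; 0 0 0 0 -1"}}

```text
clock: 36.53
position: [0.6211, -0.031, 0.0713]
ee_rot: [-3.127, -0.295, 0.008]
force: [-0.7, 0.3, 0.1]
width: 0.006
gripper_force: 0.0
```

Emit:
{"fn": "play_rows", "kwargs": {"increments": "0 0 0 0 -1; 0 0 0 0 -1; 0 0 0 0 -1; 0 0 0 0 -1"}}

```text
clock: 36.87
position: [0.6239, -0.0309, 0.0753]
ee_rot: [3.128, 0.294, 0.003]
force: [0.1, 0.8, -0.1]
width: 0.004
gripper_force: 0.0
```

```bash
cat >> m.py <<'E'
def tcp_c(s):
    a=fr(np.array(s["position"])[None],(.6062,.066),10.75);return np.round([a[0][0]*1000,a[1][0]*1000,s["position"][2]*1000],1)
E
python3 - <<'E'
from m import *
s=arm.observe();print(s["clock"],tcp_c(s),yaw_of(s),s["force"],s["width"])
E
```

```text
36.8667 [ -0.6 -98.5  75.3] 10.750518938842891 [ 0.06582957  0.79324082 -0.07299207] 0.0037700264546421504
```

Emit:
{"fn": "play_rows", "kwargs": {"increments": "0 -0.6 0 0 -1; 0 -0.6 0 0 -1; 0 -0.5 -0.45 0 -1; 0 -0.53 -0.5 0 -1; 0 -0.55 -0.45 0 -1"}}

```text
clock: 37.28
position: [0.6181, -0.0026, 0.089]
ee_rot: [-3.128, -0.295, -0.001]
force: [-0.2, 0.2, -1.7]
width: 0.004
gripper_force: 0.0
```

Emit:
{"fn": "play_rows", "kwargs": {"increments": "0 -0.55 -0.4 0 -1; 0 -0.6 -0.35 0 -1; 0 -0.6 -0.35 0 -1; 0 -0.5 -0.25 0 -1; 0 -0.35 -0.15 0 -1"}}

```text
clock: 37.7
position: [0.6132, 0.023, 0.1037]
ee_rot: [-3.127, -0.295, -0.001]
force: [0.4, 0.3, -0.1]
width: -0.001
gripper_force: 0.0
```

Emit:
{"fn": "play_rows", "kwargs": {"increments": "0 0 0 0 -1; 0 0 0 0 -1; 0 0 0 0 -1"}}

```text
clock: 37.95
position: [0.6131, 0.0215, 0.103]
ee_rot: [3.127, 0.294, -0.001]
force: [-0.2, 0.0, 0.1]
width: 0.011
gripper_force: 0.0
```

```bash
cat >> m.py <<'E'
def bar(w):
    cx,cy=fr(w,(.6062,.066),10.75);z=w[...,2]
    # arms/cross bar ends beyond the saddle
    for sgn in(-1,1):
        q=(cx*sgn>.031)&(cx*sgn<.053)&(cy<.012)&(cy>-.1)&(z>.097)&(z<.125)
        if q.sum()>5: print("bar",sgn,q.sum(),"cy",np.percentile(cy[q],[5,50,95]).round(4),"ztop",np.percentile(z[q],90).round(4))
E
python3 - <<'E'
from m import *
s=arm.observe();print(s["clock"],tcp_c(s),yaw_of(s),s["force"])
p=vision.get_image("wrist");w=cloud(p);bar(w);save(p,"w12")
p=vision.get_image("top");bar(cloud(p))
E
```

```text
37.95 [ -1.5 -45.  103. ] 10.726246441435952 [-0.20649964  0.03736961  0.09932011]
```

View pics/w12.png

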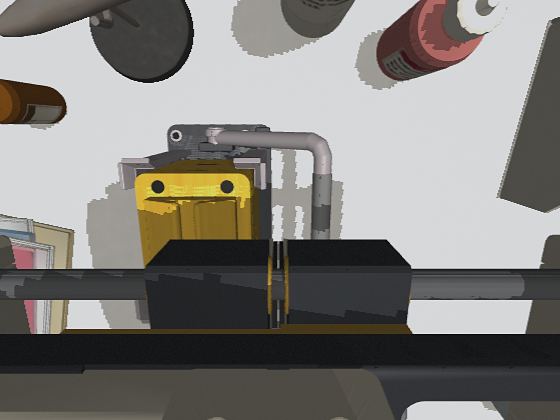

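```bash
python3 - <<'E'
from m import *
p=vision.get_image("wrist");w=cloud(p);s=arm.observe();print(tcp_c(s))
cx,cy=fr(w,(.6062,.066),10.75);z=w[...,2]
q=(cx>.03)&(cx<.052)&(cy<-.042)&(cy>-.11)&(z>.04)&(z<.12);print(q.sum(),np.percentile(cy[q],[5,50,95]),np.percentile(z[q],[50,90]))
E
```

```text
[ -1.5 -45.1 103. ]
873 [-0.07374736 -0.06808542 -0.0505855 ] [0.07987392 0.08147064]
```

Emit:
{"fn": "play_rows", "kwargs": {"increments": "0.1 2 -0.3 0 -1; 0 2.3 0 0 -1; 0 1 0.8 0 -1; 0 0 1.2 0 -1; 0 0 0.9 0 -1"}}

```text
clock: 38.52
position: [0.6234, -0.0302, 0.0754]
ee_rot: [-3.128, -0.292, 0.002]
force: [-0.5, -0.1, 0.2]
width: 0.004
gripper_force: 0.0
```

Emit:
{"fn": "play_rows", "kwargs": {"increments": "0 0 0.7 0 -1; 0 0 0 0 -1; 0 0 0 0 -1; 0 0 0 0 -1; 0 0 0 0 -1"}}

```text
clock: 38.93
position: [0.6244, -0.0292, 0.0707]
ee_rot: [-3.128, -0.296, -0.001]
force: [0.4, 0.1, 0.1]
width: 0.003
gripper_force: 0.0
```

Emit:
{"fn": "play_rows", "kwargs": {"increments": "0 -0.5 0 0 -1; 0 -0.5 0 0 -1; 0 -0.45 0 0 -1; 0 -0.3 -0.3 0 -1; 0 -0.3 -0.3 0 -1"}}

```text
clock: 39.35
position: [0.6211, -0.0128, 0.0774]
ee_rot: [3.124, 0.29, 0.003]
force: [-1.0, -9.2, 8.2]
width: 0.006
gripper_force: 5.6
```

Emit:
{"fn": "play_rows", "kwargs": {"increments": "0 -0.43 -0.4 0 -1; 0 0 0 0 -1; 0 0 0 0 -1"}}

```text
clock: 39.6
position: [0.6203, -0.0078, 0.0819]
ee_rot: [3.125, 0.292, 0.003]
force: [-1.7, -8.3, 10.3]
width: 0.0
gripper_force: 6.3
```

```bash
cat >> m.py <<'E'
def bar2(w,lo=-.11,hi=-.03):
    cx,cy=fr(w,(.6062,.066),10.75);z=w[...,2]
    q=(cx>.045)&(cx<.062)&(z>.03)&(z<.125)&(cy>lo)&(cy<.02)
    th=np.arctan2(-cy[q],z[q]-.018);r=np.hypot(cy[q],z[q]-.018);k=r>.085
    print("arm/bar",q.sum(),k.sum(),"theta",np.median(th[k]).round(3) if k.any() else "", "r",np.percentile(r,95).round(4) if q.any() else "")
E
python3 - <<'E'
from m import *
s=arm.observe();print(s["clock"],tcp_c(s),yaw_of(s),s["force"])
p=vision.get_image("wrist");bar2(cloud(p));save(p,"w13")
E
```

```text
39.6 [  0.1 -75.1  81.9] 10.663236837789041 [-1.65130971 -8.26855834 10.31315457]
arm/bar 2263 666 theta 0.679 r 0.0945
```

```bash
python3 - <<'E'
from m import *
s=arm.observe();print(tcp_c(s),s["force"])
for n in("wrist","side"):
    p=vision.get_image(n);w=cloud(p);cx,cy=fr(w,(.6062,.066),10.75);z=w[...,2]
    for a,b in((-.052,-.03),(.03,.052)):
        q=(cx>a)&(cx<b)&(cy<-.04)&(cy>-.11)&(z>.04)&(z<.125)
        if q.sum()>10:print(n,a,q.sum(),np.percentile(cy[q],[5,25,50,75,95]).round(4),np.percentile(z[q],[25,50,75,90]).round(4))
    # arm at +x side: profile
    for lo in(.02,.03,.04,.05,.06,.07,.08):
        q=(cx>.048)&(cx<.062)&(z>lo)&(z<lo+.01)&(cy<.02)&(cy>-.11)
        if q.sum()>5:print("   z",lo,q.sum(),np.percentile(cy[q],[10,50,90]).round(4))
E
```

```text
[  0.1 -75.2  81.8] [-1.42760139 -8.17710785  9.81976429]
wrist 0.03 1132 [-0.0637 -0.0617 -0.0591 -0.0564 -0.0523] [0.0896 0.0908 0.0916 0.0922]
   z 0.02 396 [-0.0059  0.0003  0.0071]
   z 0.03 137 [-0.0136 -0.01   -0.006 ]
   z 0.04 166 [-0.0223 -0.0186 -0.0149]
   z 0.05 194 [-0.031  -0.0273 -0.0232]
   z 0.06 215 [-0.039  -0.0357 -0.0317]
   z 0.07 267 [-0.0475 -0.044  -0.0401]
   z 0.08 558 [-0.0613 -0.055  -0.0496]
side -0.052 29 [-0.0625 -0.0578 -0.0563 -0.0528 -0.0445] [0.087  0.0891 0.0918 0.0938]
```

Emit:
{"fn": "play_rows", "kwargs": {"increments": "0 0 -0.3 0 -1; 0 0 -0.15 0 -1; 0 0 0 0 -1; 0 -0.28 -0.28 0 -1; 0 -0.27 -0.27 0 -1"}}

```text
clock: 40.17
position: [0.6183, -0.0, 0.0903]
ee_rot: [3.128, 0.294, -0.0]
force: [0.0, -2.0, 2.4]
width: 0.001
gripper_force: 1.0
```

Emit:
{"fn": "play_rows", "kwargs": {"increments": "0 -0.39 -0.24 0 -1; 0 -0.38 -0.23 0 -1; 0 0 0 0 -1; 0 0 0 0 -1; 0 0 0 0 -1"}}

```text
clock: 40.58
position: [0.6169, 0.0076, 0.0948]
ee_rot: [-3.128, -0.295, 0.0]
force: [-0.8, 0.2, -0.1]
width: 0.003
gripper_force: 0.0
```

```bash
cat >> m.py <<'E'
def barq(n="wrist"):
    p=vision.get_image(n);w=cloud(p);cx,cy=fr(w,(.6062,.066),10.75);z=w[...,2]
    ys=[];zs=[]
    for lo in(.045,.055,.065,.075):
        q=(cx>.048)&(cx<.062)&(z>lo)&(z<lo+.006)&(cy<.03)&(cy>-.11)
        if q.sum()>5: ys.append(np.median(cy[q]));zs.append(np.median(z[q]))
    print("arm theta est",np.round(np.arctan2(-np.array(ys),np.array(zs)-.018),3))
    q=(cx>.034)&(cx<.052)&(cy<.02)&(cy>-.11)&(z>.075)&(z<.125)
    q&=z>.0955 if 0 else q
    if q.sum()>10:print("barpts",q.sum(),np.percentile(cy[q],[5,50,95]).round(4),np.percentile(z[q],[50,90,98]).round(4))
    return p
E
python3 - <<'E'
from m import *
s=arm.observe();print(s["clock"],tcp_c(s),yaw_of(s),s["force"]);barq()
E
```

```text
40.5833 [ -0.4 -59.4  94.8] 10.772776635656067 [-0.79258131  0.16863802 -0.08864984]
arm theta est [0.608 0.633 0.648 0.659]
barpts 2956 [-0.0619 -0.0247  0.0153] [0.0912 0.0924 0.093 ]
```

Emit:
{"fn": "play_rows", "kwargs": {"increments": "0 0 -2 0 -1; 0 0.8 -2.5 0 -1; 0 1.5 -1 -6.9 -1; 0 0 0 -6.9 -1; 0 0 0 -6.9 -1"}}

```text
clock: 41.05
position: [0.622, -0.0167, 0.1508]
ee_rot: [3.021, 0.857, 0.002]
force: [0.0, -0.4, -0.2]
width: 0.007
gripper_force: 0.0
```

Emit:
{"fn": "play_rows", "kwargs": {"increments": "0 0 0 -6.9 -1; 0 0 0 -6.9 -1; 0 0 0 -6.9 -1; 0 0 0 -6.9 -1; 0 0 0 -6.9 -1"}}

```text
clock: 41.47
position: [0.6212, -0.0156, 0.1497]
ee_rot: [-2.631, -1.717, 0.001]
force: [-0.4, -0.7, 0.7]
width: 0.004
gripper_force: 0.0
```

Emit:
{"fn": "play_rows", "kwargs": {"increments": "0 0 0 -6.9 -1; 0 0 0 -6.9 -1; 0 0 0 -6.9 -1; 0 0 0 -6.9 -1; 0 0 0 -6.9 -1"}}

```text
clock: 41.88
position: [0.6212, -0.0156, 0.1497]
ee_rot: [-2.003, -2.42, 0.001]
force: [-0.2, 0.7, 0.5]
width: 0.007
gripper_force: 0.0
```

Emit:
{"fn": "play_rows", "kwargs": {"increments": "0 0 0 0 -1; 0 0 0 0 -1; 0 0 0 0 -1; 0 0 0 0 -1"}}

```text
clock: 42.22
position: [0.6213, -0.0152, 0.1499]
ee_rot: [2.013, 2.411, -0.0]
force: [0.6, -0.9, -0.1]
width: 0.008
gripper_force: 0.0
```

```bash
python3 - <<'E'
from m import *
s=arm.observe();print(s["clock"],tcp_c(s),yaw_of(s),s["force"],s["joints"].round(2))
p=vision.get_image("wrist");save(p,"w14");w=cloud(p);cx,cy=fr(w,(.6062,.066),10.75);z=w[...,2]
q=(abs(cx)<.04)&(cy<-.045)&(cy>-.085)&(z>.06)&(z<.11);print("bar",q.sum(),np.percentile(cy[q],[5,50,95]).round(4),np.percentile(z[q],[50,95]).round(4))
for sy in(-1,1):
    m=(abs(cx)<.026)&(abs(cy-sy*.0058)<.002)&(z>.09)&(z<.12);print("crest",sy,m.sum(),np.median(z[m]))
k=(z>.1)&(z<.23)&(abs(cx)<.12)&(cy>-.13)&(cy<.06);print("tall",k.sum(),[(round(a,3),round(b,3),round(c,3)) for a,b,c in zip(cx[k][::200],cy[k][::200],z[k][::200])][:20])
E
```

```text
42.2167 [ -0.3 -82.6 149.9] 100.28150609522766 [ 0.63881989 -0.87848205 -0.05385973] [ 0.39  0.6  -0.7   1.63  0.43  1.07 -0.25]
bar 1900 [-0.0635 -0.0581 -0.054 ] [0.0912 0.0928]
crest -1 634 0.10720854669102829
crest 1 669 0.10730138334023218
tall 15247 [(np.float64(0.002), np.float64(0.022), np.float64(0.1)), (np.float64(0.013), np.float64(0.021), np.float64(0.101)), (np.float64(-0.027), np.float64(0.019), np.float64(0.102)), (np.float64(-0.021), np.float64(0.018), np.float64(0.102)), (np.float64(-0.016), np.float64(0.017), np.float64(0.102)), (np.float64(-0.012), np.float64(0.016), np.float64(0.102)), (np.float64(-0.007), np.float64(0.014), np.float64(0.104)), (np.float64(-0.002), np.float64(0.013), np.float64(0.104)), (np.float64(0.001), np.float64(0.012), np.float64(0.104)), (np.float64(0.005), np.float64(0.011), np.float64(0.106)), (np.float64(0.009), np.float64(0.01), np.float64(0.107)), (np.float64(0.012), np.float64(0.008), np.float64(0.108)), (np.float64(0.015), np.float64(0.007), np.float64(0.106)), (np.float64(0.018), np.float64(0.006), np.float64(0.107)), (np.float64(0.022), np.float64(0.005), np.float64(0.107)), (np.float64(0.027), np.float64(0.004), np.float64(0.107)), (np.float64(-0.019), np.float64(0.003), np.float64(0.106)), (np.float64(-0.019), np.float64(0.0), np.float64(0.1)), (np.float64(-0.005), np.float64(-0.004), np.float64(0.106)), (np.float64(0.003), np.float64(-0.005), np.float64(0.108))]
```

Emit:
{"fn": "play_rows", "kwargs": {"increments": "0 0 2 -0.4 -1; 0 0 2.5 0 -1; 0 0 1.5 0 -1; 0 0 0.8 0 -1; 0 0 0.2 0 -1"}}

```text
clock: 42.68
position: [0.6205, -0.0153, 0.0785]
ee_rot: [-2.001, -2.42, 0.003]
force: [0.1, -0.3, 0.1]
width: 0.004
gripper_force: 0.0
```

Emit:
{"fn": "play_rows", "kwargs": {"increments": "0 0 0 0 -1; 0.4 0 0 0 -1; 0.5 0 0 0 -1; 0.4 0 -0.25 0 -1; 0.4 0 -0.25 0 -1"}}

```text
clock: 43.1
position: [0.6185, 0.0017, 0.0859]
ee_rot: [2.001, 2.42, 0.001]
force: [-0.3, -3.0, 0.7]
width: 0.005
gripper_force: 1.1
```

Emit:
{"fn": "play_rows", "kwargs": {"increments": "0.4 0 -0.25 0 -1; 0.4 0 -0.25 0 -1; 0.4 0 -0.22 0 -1; 0.4 0 -0.22 0 -1; 0 0 0 0 -1"}}

```text
clock: 43.52
position: [0.615, 0.0188, 0.095]
ee_rot: [-2.0, -2.423, -0.002]
force: [0.1, 0.2, -0.1]
width: 0.002
gripper_force: 0.0
```

```bash
cat >> m.py <<'E'
def barr():
    p=vision.get_image("wrist");w=cloud(p);cx,cy=fr(w,(.6062,.066),10.75);z=w[...,2]
    for a,b in((-.053,-.03),(.03,.053)):
        q=(cx>a)&(cx<b)&(cy<.02)&(cy>-.085)&(z>.0945)&(z<.12)
        if q.sum()>10:print("bar",q.sum(),np.percentile(cy[q],[5,50,95]).round(4),np.percentile(z[q],[50,95]).round(4))
    return p
E
python3 - <<'E'
from m import *
s=arm.observe();print(s["clock"],tcp_c(s),yaw_of(s),s["force"]);barr()
E
```

```text
43.5167 [ -0.1 -48.   95. ] 100.93149931035035 [ 0.13759931  0.18929371 -0.11030648]
bar 807 [-0.0322 -0.0288 -0.0263] [0.1063 0.1084]
bar 831 [-0.032  -0.0287 -0.0259] [0.1062 0.1083]
```

Emit:
{"fn": "play_rows", "kwargs": {"increments": "0.35 0 -0.22 0 -1; 0.35 0 -0.22 0 -1; 0.35 0 -0.22 0 -1; 0.27 0 -0.13 0 -1; 0.27 0 -0.13 0 -1"}}

```text
clock: 43.98
position: [0.6121, 0.0327, 0.1036]
ee_rot: [2.001, 2.421, -0.001]
force: [-0.1, -3.4, -1.0]
width: 0.002
gripper_force: 1.6
```

Emit:
{"fn": "play_rows", "kwargs": {"increments": "0.3 0 -0.12 0 -1; 0.3 0 -0.12 0 -1; 0 0 0 0 -1; 0 0 0 0 -1"}}

```text
clock: 44.32
position: [0.6109, 0.0388, 0.106]
ee_rot: [-2.001, -2.422, 0.0]
force: [0.4, -2.9, 0.5]
width: 0.002
gripper_force: 1.3
```

```bash
python3 - <<'E'
from m import *
s=arm.observe();print(s["clock"],tcp_c(s),yaw_of(s),s["force"]);barr()
E
```

```text
44.3167 [ -0.5 -27.6 106. ] 100.8561388688867 [ 0.41519819 -2.94559229  0.53729685]
bar 902 [-0.0141 -0.0095 -0.0066] [0.1115 0.1133]
bar 916 [-0.0138 -0.0094 -0.0064] [0.1115 0.1134]
```

Emit:
{"fn": "play_rows", "kwargs": {"increments": "0.25 0 -0.1 0 -1; 0.25 0 -0.08 0 -1; 0 0 0 0 -1; 0 0 0 0 -1"}}

```text
clock: 44.7
position: [0.6101, 0.0427, 0.1076]
ee_rot: [2.002, 2.42, -0.002]
force: [0.6, -6.1, -0.2]
width: 0.006
gripper_force: 2.6
```

Emit:
{"fn": "play_rows", "kwargs": {"increments": "0.25 0 -0.08 0 -1; 0.2 0 -0.03 0 -1; 0 0 0 0 -1; 0 0 0 0 -1"}}

```text
clock: 45.03
position: [0.6092, 0.0494, 0.1091]
ee_rot: [-2.0, -2.422, -0.002]
force: [0.3, -0.1, -0.2]
width: 0.007
gripper_force: 0.0
```

```bash
python3 - <<'E'
from m import *
s=arm.observe();print(s["clock"],tcp_c(s),yaw_of(s),s["force"]);barr()
E
```

```text
45.0333 [ -0.2 -16.8 109.1] 100.91378835581202 [ 0.29187852 -0.08428258 -0.23997961]
bar 955 [-0.0031  0.0024  0.0056] [0.1122 0.114 ]
bar 918 [-0.0029  0.0023  0.0055] [0.1122 0.1139]
```

Emit:
{"fn": "play_rows", "kwargs": {"increments": "-1 0 -0.5 0 -1; -2 0 -1.5 0 -1; -2 0 -3 0 -1; 0 0 -3.5 0 -1; 0 0 -3 0 -1"}}

```text
clock: 45.5
position: [0.6189, -0.0035, 0.2257]
ee_rot: [2.005, 2.419, -0.0]
force: [1.3, 0.8, 0.0]
width: 0.003
gripper_force: 0.0
```

Emit:
{"fn": "play_rows", "kwargs": {"increments": "0 0 0 0 -1; 0 0 0 0 -1; 0 0 0 0 -1; 0 0 0 0 -1"}}

```text
clock: 45.83
position: [0.6179, -0.0016, 0.2227]
ee_rot: [-2.001, -2.42, 0.002]
force: [-0.3, -0.7, -0.8]
width: 0.007
gripper_force: 0.0
```

```bash
python3 - <<'E'
from m import *
s=arm.observe();print(s["clock"],tcp_c(s),s["force"]);p=barr();save(p,"w15")
w=cloud(p);cx,cy=fr(w,(.6062,.066),10.75);z=w[...,2]
m=(abs(cx)<.039)&(abs(cx)>.0305)&(abs(cy)<.028)&(abs(cy)>.012)&(z>.085)&(z<.098);print("plate top",m.sum(),np.linalg.lstsq(np.c_[cx[m],cy[m],np.ones(m.sum())],z[m],rcond=None)[0])
m=(abs(cx)<.025)&(abs(cy)<.02)&(z>.1095)&(z<.12);print("bar mid",m.sum(),np.percentile(cy[m],[5,50,95]),z[m].max())
E
```

```text
45.8333 [ -1.1 -68.6 222.7] [-0.29772382 -0.71135149 -0.78047931]
bar 361 [-0.0036  0.001   0.0048] [0.1124 0.114 ]
bar 381 [-0.0042  0.0004  0.005 ] [0.1123 0.1142]
plate top 765 [ 7.69546423e-04 -9.72095419e-05  9.03719861e-02]
bar mid 875 [-0.00425989  0.00034989  0.00563406] 0.11556065691663336
```

View pics/w15.png

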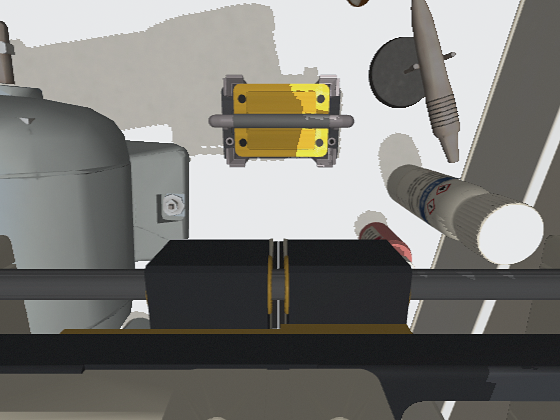

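The picture shows the bail bar lying across the middle of the saddle, from (210,120) to (353,120). The lid is level between the guides, and the plate has sunk about 1.3 mm, so the clamp is closed and the robot is clear.

```bash
python3 -c "
from cell import job
print(job.sign_off())"
```

```text
the job is handed in; nothing more can be done
None
```

The flask is closed in its clamp and the job is handed in: lower half, ring and lid were set in order and seated level, and the bail bar has snapped into the saddle groove. The arm was clear of everything by 46 s.

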